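Share out the wooden beads for play

ROBOT

A 6-joint arm with a two-finger parallel gripper is mounted at the origin on the work surface. World frame = base frame: x ahead of the robot, y to its left, z up, the work surface at z = 0. Lengths are in m, angles in degrees, forces in N, time in s.
With the tool pointing down it reaches from about 0.325 to 0.925 m from the base axis. Payload 3.1 kg.
Tool frame: the origin (TCP) lies on the centre line of the jaws, within the pads' length; the fingertips stand 17 mm ahead of it and the grasp point (between the pads) lies 2 mm behind it; z points along the fingers, x is the direction in which the jaws open and shut, and the axes are right-handed (so a half turn about z gives the same grasp; the last joint's range is limited). The gripper opens to 85 mm and grips with 20 to 120 N. Pads are 22 mm wide; open, the fingers measure 114 mm over their backs; the gripper's body (76 mm by 85 mm) begins 54 mm behind the grasp point. The pads swing forward as they close: fully open they stand 13 mm farther back than shut.
Start: joints at [-82.403, 12.427, 92.441, -0, 75.132, -6.429], TCP at [0.151, -0.606, 0.248] pointing down, gripper open.
Joint ranges: [-157.48, 157.48], [-44.54, 120.13], [17.64, 146.25], [-64.5, 244.5], [7.68, 150.69], [-147.95, 147.95]. Speed limits (degrees/s): [159.86, 159.86, 180, 180, 180, 180].

INTERFACE

Orientations are given as [roll, pitch, yaw] about the fixed x, y, z axes, in that order (R = Rz(yaw) Ry(pitch) Rx(roll)).
In Python, from bench import r, cams, job_done gives the robot as it stands.
- The arm moves only by the tool carry_out, never from a script. Its argument "rows" is one flat list of numbers, 4 for each row, row after row: the shift along the tool's x, y, z normalised to -1 to 1, where 1 is 0.4 m, then the turn about the tool's z normalised to -1 to 1, where 1 is 90 degrees. In form: [x, y, z, turn, x, y, z, turn, ...]. A call has 1 to 5 rows; each row shifts and turns the pose as measured when the row begins, along the tool's axes as they then stand; what a row does not reach is not made up. A row lasts 1/12 s, in which the tool goes at most 41.7 mm and 7.16 degrees, less where a joint would pass 70% of its speed; a pose out of reach is approached as far as the arm can. A call with a number of a shift or a turn outside -1 to 1 is refused whole. A call with a gripper value outside its range is refused whole. "gripper" is the closure, from -1 (fully open) to 1 (shut), set as the call begins (left out, the last holds). The fingers move at their own pace and stop on an object; "force" is the grip in N (left out, the last holds). Time passes only in rows, so rows that do not move let the fingers close. It gives the time, the measured TCP pose, the force and the opening at its end, in the units of the state.
- r.state(): the state, without advancing time (a new reading comes with each control period).
- cams.capture(name): name is "scene" or "side" or "wrist"; returns (picture, depth): 480x640x3 uint8, blue, green, red; 480x640 float32, m along the optical axis (not along the pixel's ray), 0 where there is no reading.
- cams.get_calibration(name): a dict with "fx", "fy", "cx", "cy" (pixels), "eye" and "rotation" of the camera in the world. Camera axes: x right, y down, z forward; pixel columns grow to the right and rows downward; lengths in m; the calibration is good to about 2 mm. A picture is of the moment at which its call begins: read the wrist's pose just before it. get_calibration takes no time and is no camera call; for the wrist camera it gives the pose at the moment of the call.
- job_done(): hands the job in, once; it reports no verdict.
The state is a dict: "clock": time; "joint_pos": joint angles; "joint_velocities": joint speeds; "joint_torque": joint torques, N m; "position": TCP position; "tool_rot": TCP orientation; "wrist_force": force on the tool from outside, world axes, zero at the start; "wrist_torque": the same for the moment, N m; "opening": finger opening in m.
Only numpy, scipy, OpenCV 4.12 (cv2) and the standard library are available. Lean on these libraries where they do the work, as an engineer would, in place of code of your own. Each camera call takes 0.05 s, during which the arm holds its last target.

TASK

Get the four-compartment tray ready for bead play. First clear every toy that was left lying in it into the basket, then take the clear bead tube from its wooden rest, holding it lightly because it is thin plastic, and shake the beads out of it over the tray so that they are spread evenly: every bead lying on the tray's floor, and no compartment without one by the time you put the tube down. Lay the empty tube back down in its rest and leave the other things on the bench as they are.

Things in the scene. Friction and masses are not known exactly. Their poses are not given: they have to be found in the camera images.
- tray: Dark wooden tray, fixed, 236 x 236 mm, 30 mm high, walls and floor 6 mm thick, open on top; a wall along each centre line, as high as the outer ones, makes four compartments of 109 x 109 mm. Origin: centre of its underside; x and y run along the dividing walls, the compartments' centres are at x = +-57 mm, y = +-57 mm. Brass handles on its -x and +x walls.
- part1 (a point): Centre of the tray's compartment at its +x, +y, 15 mm above the compartment's floor (where the centre of a bead is that lies there).
- part2 (a point): Centre of the tray's compartment at its +x, -y, 15 mm above the compartment's floor (where the centre of a bead is that lies there).
- part3 (a point): Centre of the tray's compartment at its -x, +y, 15 mm above the compartment's floor (where the centre of a bead is that lies there).
- part4 (a point): Centre of the tray's compartment at its -x, -y, 15 mm above the compartment's floor (where the centre of a bead is that lies there).
- basket: Rattan toy basket, fixed, open on top, outside 270 (x) x 220 (y) x 85 mm high, walls and floor 6 mm thick. Origin: centre of its underside.
- rest: Shallow light-wood rest for the tube, fixed, outside 250 (x) x 78 (y) x 16 mm high, floor and low rims 6 mm thick. Origin: centre of its underside. The tube lies in it lengthwise, its mouth towards the rest's -x end.
- tube: The shaker: loose square tube of thin clear plastic, 216 mm long, 44 x 44 mm outside, 38 x 38 mm inside, 100 to 160 g empty, lying along its own x; open at its -x end (the mouth), shut by a white cap at +x. Origin: centre of the underside at mid length. Grip it across its width (y) near mid length with 20 to 40 N; it cracks under a grip of more than 60 N (120 N over both fingers).
- tube_mouth (a point): Centre of the tube's open mouth, at its -x end, 22 mm above its underside. The beads lie in the tube one behind another, with room to spare. They stay in while it is level; they slide out when the mouth end points some 25 to 37 degrees down (the friction varies), or less when it is shaken. Not reported while the tube is held.
- bead1: Chunky wooden cube bead of 30 mm with a threading hole (look only), 18 g, loose, in the tube at the start; origin at its centre. Four to six of the six are present; all beads are alike.
- bead2: Chunky wooden cube bead of 30 mm with a threading hole (look only), 18 g, loose, in the tube at the start; origin at its centre. Four to six of the six are present; all beads are alike.
- bead3: Chunky wooden cube bead of 30 mm with a threading hole (look only), 18 g, loose, in the tube at the start; origin at its centre. Four to six of the six are present; all beads are alike.
- bead4: Chunky wooden cube bead of 30 mm with a threading hole (look only), 18 g, loose, in the tube at the start; origin at its centre. Four to six of the six are present; all beads are alike.
- bead5: Chunky wooden cube bead of 30 mm with a threading hole (look only), 18 g, loose, in the tube at the start; origin at its centre. Four to six of the six are present; all beads are alike.
- bead6: Chunky wooden cube bead of 30 mm with a threading hole (look only), 18 g, loose, in the tube at the start; origin at its centre. Four to six of the six are present; all beads are alike.
- rabbit: Pink hard silicone rabbit sitting upright, loose, 90 g, round body 50 mm across and 54 mm high, 87 mm high with its ears. Origin: centre of its underside, z up. It may be left in a tray compartment or be absent; three or four of the four toys are present.
- buffalo: Wooden water buffalo, loose, 110 g, standing on its legs: about 97 mm long (x, head to -x), trunk 40 mm wide (y) and from 26 to 60 mm above its feet. Origin: centre of its underside, z up. May be left in a tray compartment or be absent.
- car: Light wooden toy car, loose, 100 g, 88 mm long (x), 44 mm wide (y), its cabin 48 mm long (centred 6 mm to +x), 40 mm wide, from 40 to 64 mm above the ground. Wheels do not turn. Origin: centre of its underside, z up. May be left in a tray compartment or be absent.
- boat: White plastic toy boat, loose, 90 g, flat-bottomed hull 88 mm long (x, bow to -x), 42 mm wide (y), 28 mm high; cabin 46 mm long (centred 12 mm to +x), 36 mm wide, from 28 to 62 mm above the bottom, with a low funnel on it (74 mm in all). Origin: centre of its underside, z up. May be left in a tray compartment or be absent.
- helicopter: Bystander: green plastic toy helicopter, loose, about 160 mm long, 74 mm high with its rotor; origin under its middle.
- bowl: Bystander: blue ceramic bowl of small round beads, loose, 120 mm across and 51 mm high; origin: centre of its underside.
- keys: Bystander: steel ring of flat plastic keys, loose, about 100 mm long, 6 mm thick; origin: near its middle.
Things that resemble listed ones, but are neither listed nor needed, are in the scene too. Several things have the shape of the rabbit; the one meant has the colours described above. What is shaped like the buffalo but red is not meant.

How it is judged:
By the outcome, as a careful person would: the job done as asked, in the order asked, and still so for the second after the job is handed in, with the robot touching nothing.
Of bead1, bead2, bead3, bead4, bead5, bead6 only 4 to 6 are there at a start; the rules pass over those that are not, and their reading is None.
Of rabbit, buffalo, car, boat only 3 to 4 are there at a start; the rules pass over those that are not, and their reading is None.
At some moment in a run one of rabbit, buffalo, car, boat, tube may be knocked a few centimetres aside while the robot is not near it.
It also fails if it takes over 210 s, if anything falls off the work surface, if the arm or the gripper's body presses on something with over 40 N, if the wrist force passes 120 N, or if a joint passes its speed limit or range.

## Working session

There is one attempt and no reset: what is moved stays moved. The work goes in short steps, Python scripts to look and compute and a tool call to move; the robot and the scene stay as the last step left them, time stands still between calls to the robot, and variables do not carry over. Pictures are saved under pics/ and viewed, and the job is handed in when it is done.

Besides the shell and the picture viewer there is one more tool, called after ">>>" by a JSON object that holds its "method" and its "body". carry_out: Moves the arm, as the interface text tells. Scaled input: -1 to 1 covers 0.4 m each way for a shift and 90 degrees each way for a turn. Its arguments: {"type":"object","properties":{"rows":{"type":"array"},"gripper":{"type":"number"},"force":{"type":"number"}},"required":["rows"]}

```bash
ls; mkdir -p pics
python3 - <<'E'
from bench import r,cams
import cv2
print(r.state())
for n in ("scene","side","wrist"):
    c=cams.get_calibration(n); print(n,c)
    im,d=cams.capture(n); cv2.imwrite(f"pics/{n}0.png",im)
E
```

```text
pics
{'clock': 0.0, 'joint_pos': array([-8.24048774e+01,  1.24764165e+01,  9.25289251e+01, -6.31927790e-04,
        7.51307027e+01, -6.42821062e+00]), 'joint_velocities': array([0.05775962, 0.07378735, 0.02199226, 0.11683596, 0.04050485,
       0.01776972]), 'joint_torque': array([-5.56360446e-04, -3.96844518e+01, -3.03853619e+01, -1.99874598e-04,
        9.65444895e-03, -8.27379722e-06]), 'position': array([ 0.15136819, -0.60559927,  0.24696783]), 'tool_rot': array([-1.79985375e+02,  1.35257310e-01, -7.59764867e+01]), 'wrist_force': array([-0.54483135, -0.57088937, -0.35332317]), 'wrist_torque': array([ 0.04066194,  0.05483409, -0.0141443 ]), 'opening': 0.08538533237510745}
scene {'fx': 433.1780369499388, 'fy': 433.1780369499388, 'cx': 317.8637952610624, 'cy': 241.9949856759765, 'eye': array([0.80680434, 0.41999866, 0.89884631]), 'rotation': array([-147.50756676,    0.67375466,  139.49948261])}
side {'fx': 555.0379822300182, 'fy': 555.0379822300182, 'cx': 311.35733682050875, 'cy': 241.88216152822125, 'eye': array([-0.06649616,  0.65467437,  1.03490435]), 'rotation': array([-138.24529445,   -0.60525943, -139.51087802])}
wrist {'fx': 363.1772668672098, 'fy': 363.1772668672098, 'cx': 322.2015667246973, 'cy': 244.47161573573325, 'eye': array([ 0.22593349, -0.58884767,  0.37184748]), 'rotation': array([ 1.62823613e+02,  1.29706494e-01, -7.59425434e+01])}
```

View pics/scene0.png

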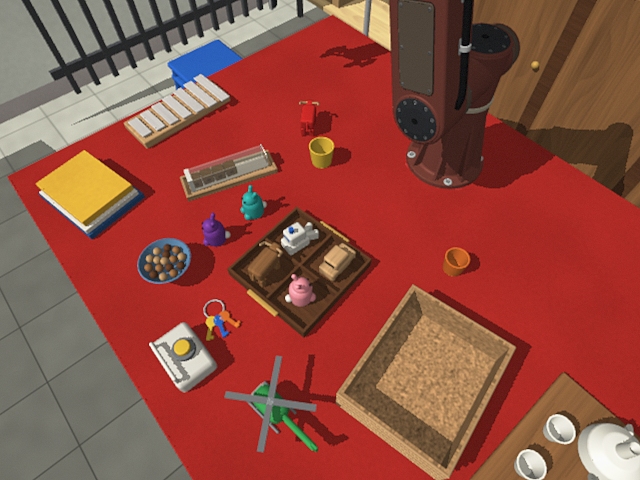

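View pics/side0.png

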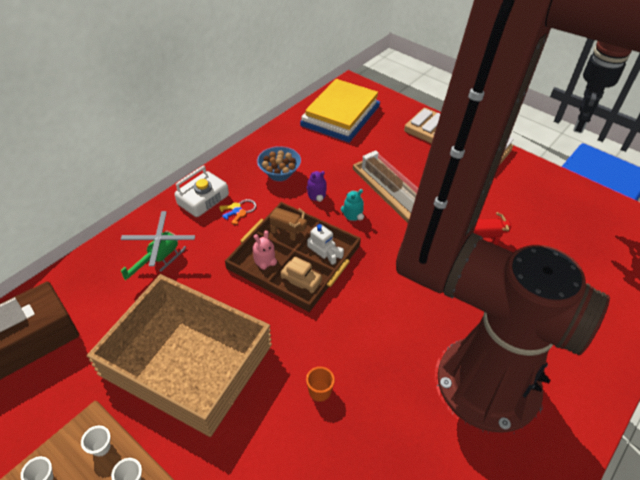

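View pics/wrist0.png

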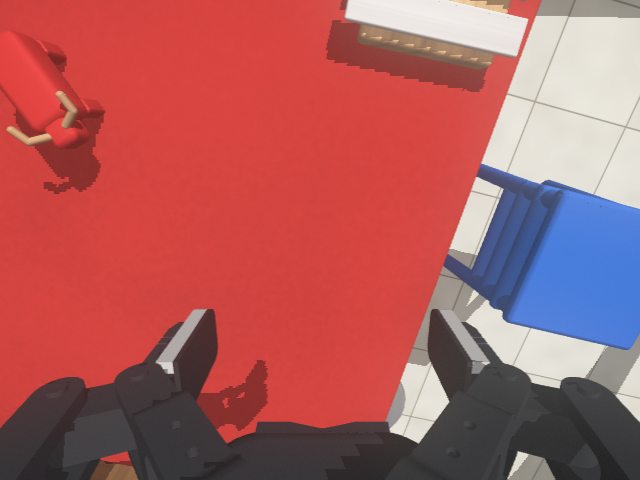

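```bash
cat > h.py <<'E'
from bench import r,cams
import cv2, numpy as np
from scipy.spatial.transform import Rotation as R
def rot(c): return R.from_euler('xyz',c['rotation'],degrees=True).as_matrix()
def cloud(n):
    c=cams.get_calibration(n); im,d=cams.capture(n)
    v,u=np.mgrid[0:480,0:640]
    P=np.stack([(u-c['cx'])/c['fx']*d,(v-c['cy'])/c['fy']*d,d],-1)@rot(c).T+c['eye']
    P[d<=0]=np.nan
    return im,P
def ray(n,u,v,z):
    c=cams.get_calibration(n)
    k=rot(c)@np.array([(u-c['cx'])/c['fx'],(v-c['cy'])/c['fy'],1]); e=np.array(c['eye'])
    return e+k*(z-e[2])/k[2]
def proj(n,p):
    c=cams.get_calibration(n); q=rot(c).T@(np.array(p)-c['eye']); return q[0]/q[2]*c['fx']+c['cx'],q[1]/q[2]*c['fy']+c['cy']
def topdown(P,im,x0,x1,y0,y1,zmin,s=0.001,zmax=.3):
    # orthographic picture: rows = x descending (up = +x), cols: y descending (left=+y)
    h,w=int((x1-x0)/s),int((y1-y0)/s); o=np.zeros((h,w,3),np.uint8); Z=np.full((h,w),-1.)
    m=np.isfinite(P[...,2])&(P[...,2]>zmin)&(P[...,2]<zmax)
    q=P[m];c=im[m]; i=((x1-q[:,0])/s).astype(int); j=((y1-q[:,1])/s).astype(int)
    k=(i>=0)&(i<h)&(j>=0)&(j<w); i,j,q,c=i[k],j[k],q[k],c[k]
    od=np.argsort(q[:,2]); o[i[od],j[od]]=c[od]; Z[i[od],j[od]]=q[od,2]
    return o,Z
E
python3 - <<'E'
from h import *
for z,pts in ((.03,[(297,209),(377,262),(306,333),(229,270)]),(.016,[(181,182),(270,147),(278,165),(187,195)]),(.085,[(414,287),(515,348),(447,470),(338,393)])):
    for u,v in pts: print(z,u,v,ray("scene",u,v,z).round(3))
for n in("scene","side"):
    im,P=cloud(n)
    o,Z=topdown(P,im,.2,.85,-.5,.4,.004,.0015)
    o=cv2.dilate(o,np.ones((2,2)))
    cv2.imwrite(f"pics/td_{n}.png",o)
E
```

```text
0.03 297 209 [ 0.431 -0.116  0.03 ]
0.03 377 262 [0.388 0.123 0.03 ]
0.03 306 333 [0.621 0.148 0.03 ]
0.03 229 270 [ 0.658 -0.083  0.03 ]
0.016 181 182 [ 0.602 -0.397  0.016]
0.016 270 147 [ 0.345 -0.344  0.016]
0.016 278 165 [ 0.37  -0.275  0.016]
0.016 187 195 [ 0.613 -0.348  0.016]
0.085 414 287 [0.398 0.235 0.085]
0.085 515 348 [0.348 0.45  0.085]
0.085 447 470 [0.607 0.502 0.085]
0.085 338 393 [0.662 0.292 0.085]
```

View pics/td_scene.png

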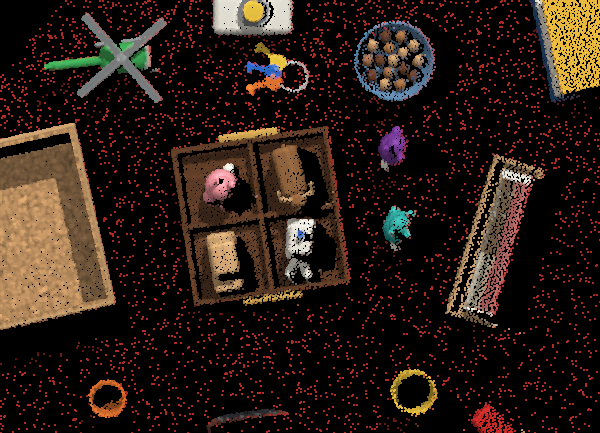

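View pics/td_side.png

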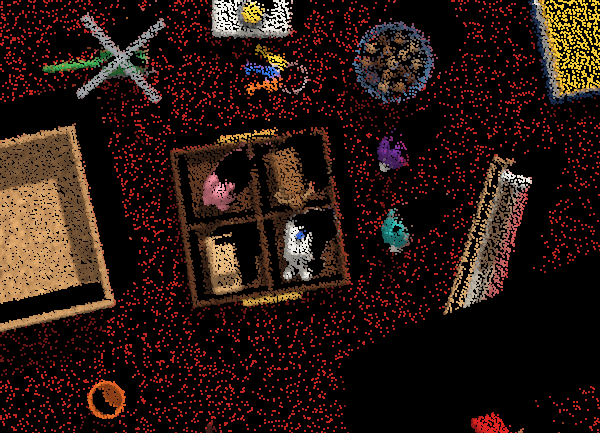

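Run:
```python
from h import *
im,P=cloud("scene")
cv2.imwrite("pics/z1.png",cv2.resize(im[130:210,165:295],None,fx=6,fy=6,interpolation=cv2.INTER_CUBIC))
cv2.imwrite("pics/z2.png",cv2.resize(im[200:340,220:390],None,fx=4.5,fy=4.2,interpolation=cv2.INTER_CUBIC))
def xy(m,z0,z1,nm):
    q=P[m&np.isfinite(P[...,2])&(P[...,2]>z0)&(P[...,2]<z1)]
    rc=cv2.minAreaRect((q[:,:2]*1000).astype(np.float32)); print(nm,len(q),rc, 'zmax',q[:,2].max().round(3))
hsv=cv2.cvtColor(im,cv2.COLOR_BGR2HSV)
X,Y,Z=P[...,0],P[...,1],P[...,2]
tr=(X>.37)&(X<.67)&(Y>-.13)&(Y<.16)
xy(tr&(Z<.036),.025,.033,'tray')
ct=np.array([.525,.018])
# comps
for nm,x0,x1,y0,y1 in (('rabbit',.53,.63,.03,.12),('buffalo',.51,.64,-.08,.01),('car',.40,.51,.02,.12),('boat',.41,.53,-.09,.01)):
    b=(X>x0)&(X<x1)&(Y>y0)&(Y<y1)
    xy(b,.037,.12,nm+' all')
    xy(b,.055,.12,nm+' top')
rs=(X>.3)&(X<.66)&(Y>-.43)&(Y<-.24)
xy(rs,.011,.019,'rest'); xy(rs,.042,.06,'tubetop')
bk=(X>.3)&(X<.7)&(Y>.2)&(Y<.55); xy(bk,.08,.09,'basket')
```

```text
tray 2082 ((527.156005859375, 8.578887939453125), (258.3953552246094, 238.9579315185547), 8.602707862854004) zmax 0.033
rabbit all 477 ((573.4470825195312, 70.19915008544922), (42.05156707763672, 49.944786071777344), 55.416786193847656) zmax 0.096
rabbit top 369 ((572.2531127929688, 69.3123779296875), (39.619529724121094, 45.94582748413086), 53.255741119384766) zmax 0.096
buffalo all 852 ((571.9287109375, -42.05953598022461), (128.82167053222656, 56.12843704223633), 8.008502006530762) zmax 0.078
buffalo top 711 ((570.20458984375, -42.314903259277344), (125.13107299804688, 56.08196258544922), 7.638238906860352) zmax 0.078
car all 717 ((457.62652587890625, 63.351295471191406), (87.2759780883789, 44.18359375), 9.522216796875) zmax 0.076
car top 381 ((463.93695068359375, 63.55847930908203), (49.29420852661133, 40.66279602050781), 10.9522123336792) zmax 0.076
boat all 385 ((478.89556884765625, -49.43412780761719), (38.569522857666016, 83.20561218261719), 87.55269622802734) zmax 0.084
boat top 297 ((491.6545715332031, -50.51014709472656), (37.5407600402832, 47.793609619140625), 87.89581298828125) zmax 0.084
rest 540 ((488.7239990234375, -340.56414794921875), (81.43939208984375, 250.17881774902344), 72.12074279785156) zmax 0.019
tubetop 1227 ((486.1333923339844, -349.50244140625), (52.59627151489258, 216.4968719482422), 74.674560546875) zmax 0.057
basket 3191 ((504.52947998046875, 368.7351379394531), (280.23486328125, 229.15545654296875), 12.812602043151855) zmax 0.09
```

View pics/z1.png

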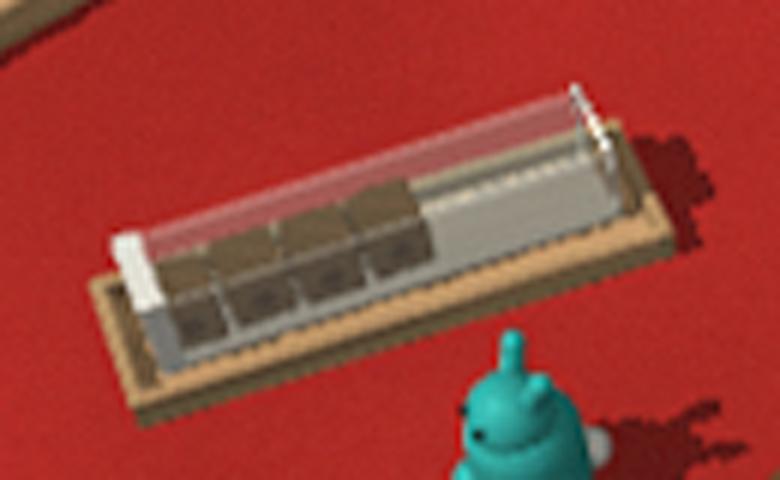

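View pics/z2.png

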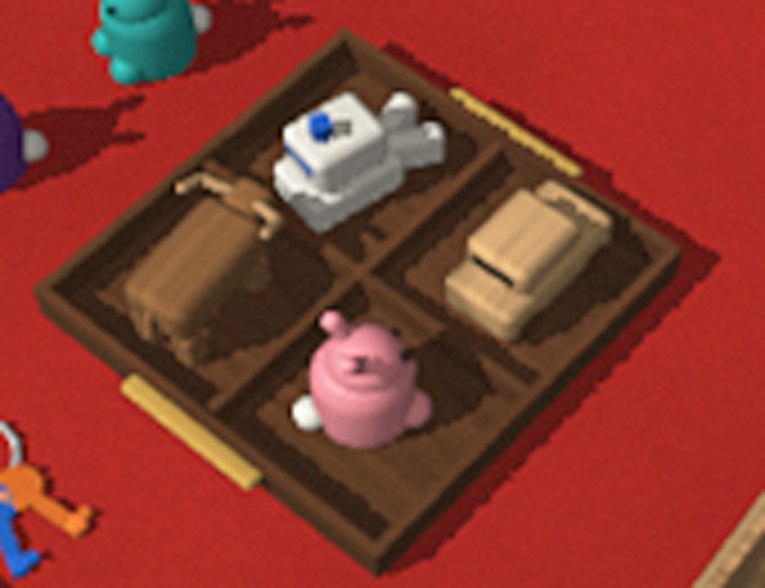

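```bash
cat >> h.py <<'E'
def go(x,y,z,yaw=None):
    s=r.state(); p=s['position']; M=R.from_euler('xyz',s['tool_rot'],degrees=True).as_matrix()
    d=M.T@(np.array([x,y,z])-p); n=max(1,int(np.ceil(np.linalg.norm(d)/.0405)))
    t=0
    if yaw is not None:
        t=-((yaw-s['tool_rot'][2]+90)%180-90)/90; n=max(n,int(np.ceil(abs(t)*90/7)))
    print('clk',round(s['clock'],2),'p',p.round(4),'rot',s['tool_rot'].round(1),'open',round(s['opening'],4),'| rows',n,'per row',(d/.4/n).round(4),round(t/n,4),'total',(d/.4).round(4),round(t,4))
E
cat > m.py <<'E'
import sys; from h import *
go(*map(float,sys.argv[1:]))
E
python3 m.py .464 .0636 .16 -80.5
python3 - <<'E'
from h import *
im,P=cloud("scene"); X,Y,Z=P[...,0],P[...,1],P[...,2]
b=(X>.51)&(X<.64)&(Y>-.09)&(Y<.01)&(Z>.05)&(Z<.068)
q=P[b]
for x0 in np.arange(.51,.64,.01):
    s=q[(q[:,0]>=x0)&(q[:,0]<x0+.01)]
    if len(s): print(x0.round(3),len(s),np.percentile(s[:,1],[2,50,98]).round(4),s[:,2].max().round(3))
E
```

```text
clk 0.3 p [ 0.1515 -0.6061  0.2479] rot [-180.    0.  -76.] open 0.0854 | rows 19 per row [-0.0755 -0.0613  0.0116] 0.0026 total [-1.4348 -1.1638  0.2209] 0.0503
0.51 46 [-0.0662 -0.0481 -0.0354] 0.068
0.53 1 [-0.0414 -0.0414 -0.0414] 0.06
0.54 22 [-0.0555 -0.0462 -0.0369] 0.068
0.55 46 [-0.06   -0.0429 -0.0266] 0.068
0.56 55 [-0.0578 -0.0351 -0.0212] 0.068
0.57 61 [-0.0595 -0.0322 -0.0188] 0.068
0.58 60 [-0.0539 -0.0267 -0.0163] 0.068
0.59 62 [-0.053  -0.0281 -0.0133] 0.068
0.6 57 [-0.0497 -0.0231 -0.0102] 0.068
0.61 67 [-0.0476 -0.026  -0.0086] 0.068
0.62 74 [-0.0432 -0.0246 -0.0091] 0.068
0.63 12 [-0.0415 -0.0345 -0.0217] 0.064
```

>>> {"method": "carry_out", "body": {"rows": [-0.0755,-0.0613,0.0116,0.0026,-0.0755,-0.0613,0.0116,0.0026,-0.0755,-0.0613,0.0116,0.0026,-0.0755,-0.0613,0.0116,0.0026,-0.0755,-0.0613,0.0116,0.0026], "gripper": -1, "force": 30}}

```text
clock: 0.77
position: [0.2344, -0.4335, 0.2239]
tool_rot: [179.9, -0.4, -77.8]
wrist_force: [1.2, -0.1, -1.0]
opening: 0.0853
```

```bash
python3 m.py .464 .0636 .16 -80.5
```

```text
clk 0.77 p [ 0.2344 -0.4335  0.2239] rot [179.9  -0.4 -77.8] open 0.0853 | rows 14 per row [-0.0782 -0.0588  0.0107] 0.0021 total [-1.0946 -0.8236  0.1502] 0.0299
```

>>> {"method": "carry_out", "body": {"rows": [-0.078,-0.059,0.01,0.002,-0.078,-0.059,0.01,0.002,-0.078,-0.059,0.01,0.002,-0.078,-0.059,0.01,0.002,-0.078,-0.059,0.01,0.002]}}

```text
clock: 1.18
position: [0.3203, -0.2485, 0.2021]
tool_rot: [-179.9, -0.6, -79.0]
wrist_force: [0.9, -0.6, -0.4]
opening: 0.0855
```

>>> {"method": "carry_out", "body": {"rows": [-0.078,-0.059,0.01,0.002,-0.078,-0.059,0.01,0.002,-0.078,-0.059,0.01,0.002,-0.078,-0.059,0.01,0.002,-0.078,-0.059,0.01,0.002]}}

```text
clock: 1.6
position: [0.4105, -0.0648, 0.1819]
tool_rot: [-179.6, -0.9, -80.1]
wrist_force: [1.1, -1.0, 0.1]
opening: 0.0857
```

```bash
python3 m.py .464 .0636 .12 -80.5
```

```text
clk 1.6 p [ 0.4105 -0.0648  0.1819] rot [-179.6   -0.9  -80.1] open 0.0857 | rows 4 per row [-0.0739 -0.0464  0.0379] 0.0011 total [-0.2956 -0.1857  0.1516] 0.0044
```

>>> {"method": "carry_out", "body": {"rows": [-0.074,-0.046,0.038,0.001,-0.074,-0.046,0.038,0.001,-0.074,-0.046,0.038,0.001,-0.074,-0.046,0.038,0.001,0,0,0,0]}}

```text
clock: 2.02
position: [0.4701, 0.0761, 0.1208]
tool_rot: [-178.9, -1.0, -80.1]
wrist_force: [-0.9, -1.2, 0.8]
opening: 0.0852
```

```bash
python3 m.py .464 .0636 .052 -80.5
python3 - <<'E'
from h import *
im,P=cloud("wrist"); cv2.imwrite("pics/w1.png",im)
E
```

```text
clk 2.02 p [0.4701 0.0761 0.1208] rot [-178.9   -1.   -80.1] open 0.0852 | rows 2 per row [0.0125 0.0119 0.086 ] 0.0024 total [0.025  0.0237 0.1721] 0.0049
```

View pics/w1.png

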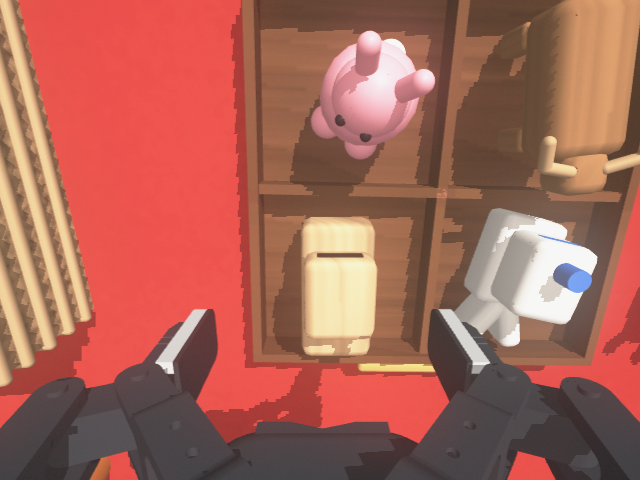

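>>> {"method": "carry_out", "body": {"rows": [0.012,0.012,0.04,0.002,0.012,0.012,0.04,0.002,0,0,0.03,0,0,0,0.03,0,0,0,0,0]}}

```text
clock: 2.48
position: [0.4655, 0.0599, 0.0674]
tool_rot: [-178.6, -1.3, -80.3]
wrist_force: [0.2, 0.5, -0.4]
opening: 0.085
```

```bash
python3 m.py .464 .0636 .052 -80.5
```

```text
clk 2.48 p [0.4655 0.0599 0.0674] rot [-178.6   -1.3  -80.3] open 0.085 | rows 1 per row [-0.0106  0.0032  0.0383] 0.0026 total [-0.0106  0.0032  0.0383] 0.0026
```

>>> {"method": "carry_out", "body": {"rows": [-0.01,0.003,0.038,0,0,0,0,0]}}

```text
clock: 2.65
position: [0.4647, 0.0615, 0.0534]
tool_rot: [-178.5, -1.4, -80.4]
wrist_force: [-0.6, 0.2, -0.7]
opening: 0.0852
```

>>> {"method": "carry_out", "body": {"rows": [0,0,0,0,0,0,0,0,0,0,0,0,0,0,0,0,0,0,0,0], "gripper": 1}}

```text
clock: 3.07
position: [0.4684, 0.0597, 0.0589]
tool_rot: [-178.0, -1.5, -80.5]
wrist_force: [1.0, 0.2, -0.7]
opening: 0.0425
```

```bash
python3 m.py .464 .0636 .14 -80.5
```

```text
clk 3.07 p [0.4684 0.0597 0.0589] rot [-178.    -1.5  -80.5] open 0.0425 | rows 3 per row [-0.0021  0.0008 -0.0677] -0.0002 total [-0.0062  0.0023 -0.2032] -0.0005
```

>>> {"method": "carry_out", "body": {"rows": [0,0,0,0,0,0,-0.03,0,0,0,-0.06,0,0,0,-0.08,0,0,0,-0.08,0]}}

```text
clock: 3.48
position: [0.4573, 0.0614, 0.154]
tool_rot: [-179.1, -1.3, -80.5]
wrist_force: [0.6, -0.5, 0.0]
opening: 0.0424
```

```bash
python3 m.py .458 .310 .15 -77
```

```text
clk 3.48 p [0.4573 0.0614 0.154 ] rot [-179.1   -1.3  -80.5] open 0.0424 | rows 7 per row [-0.0875 -0.0149 -0.0003] -0.0056 total [-0.6127 -0.1043 -0.0024] -0.0389
```

>>> {"method": "carry_out", "body": {"rows": [-0.087,-0.015,0,-0.006,-0.087,-0.015,0,-0.006,-0.087,-0.015,0,-0.006,-0.087,-0.015,0,-0.006,-0.087,-0.015,0,-0.006]}}

```text
clock: 3.9
position: [0.4638, 0.2382, 0.162]
tool_rot: [-177.9, -1.7, -78.4]
wrist_force: [0.2, -0.1, -1.4]
opening: 0.0424
```

```bash
python3 m.py .458 .310 .12 -77
```

```text
clk 3.9 p [0.4638 0.2382 0.162 ] rot [-177.9   -1.7  -78.4] open 0.0424 | rows 3 per row [-0.0606 -0.006   0.0334] -0.0053 total [-0.1817 -0.0181  0.1003] -0.016
```

>>> {"method": "carry_out", "body": {"rows": [-0.06,-0.006,0.03,-0.005,-0.06,-0.006,0.03,-0.005,-0.05,-0.006,0.03,-0.005,0,0,0.02,0,0,0,0,0]}}

```text
clock: 4.32
position: [0.4582, 0.3167, 0.1165]
tool_rot: [-177.6, -1.6, -76.5]
wrist_force: [0.8, -0.6, -1.5]
opening: 0.0423
```

```bash
python3 m.py .458 .310 .066 -77
```

```text
clk 4.32 p [0.4582 0.3167 0.1165] rot [-177.6   -1.6  -76.5] open 0.0423 | rows 2 per row [0.0063 0.0048 0.0632] 0.003 total [0.0126 0.0096 0.1264] 0.006
```

>>> {"method": "carry_out", "body": {"rows": [0.007,0.005,0.045,0,0.006,0.005,0.045,0,0,0,0.04,0,0,0,0.01,0]}}

```text
clock: 4.65
position: [0.4599, 0.3083, 0.0613]
tool_rot: [-177.4, -1.6, -76.5]
wrist_force: [-0.8, -0.7, -0.8]
opening: 0.0421
```

```bash
python3 m.py .458 .310 .066 -77
```

```text
clk 4.65 p [0.4599 0.3083 0.0613] rot [-177.4   -1.6  -76.5] open 0.0421 | rows 1 per row [-0.0049  0.0031 -0.0121] 0.006 total [-0.0049  0.0031 -0.0121] 0.006
```

>>> {"method": "carry_out", "body": {"rows": [0,0,0.003,0,0,0,0.003,0,0,0,0.003,0,0,0,0,0], "gripper": -0.45}}

```text
clock: 4.98
position: [0.4616, 0.3063, 0.0594]
tool_rot: [-177.3, -1.7, -76.6]
wrist_force: [0.2, -0.1, 0.4]
opening: 0.0621
```

>>> {"method": "carry_out", "body": {"rows": [0,0,-0.05,0,0,0,-0.08,0,0,0,-0.09,0,0,0,-0.05,0]}}

```text
clock: 5.32
position: [0.4535, 0.3061, 0.168]
tool_rot: [-177.8, -1.8, -76.7]
wrist_force: [0.6, 0.6, 0.9]
opening: 0.0619
```

```bash
python3 - <<'E'
from h import *
im,P=cloud("scene"); cv2.imwrite("pics/s2.png",im)
E
python3 m.py .4917 -.0505 .13 -92
```

```text
clk 5.37 p [0.4557 0.3075 0.1721] rot [-177.4   -1.7  -76.7] open 0.0618 | rows 9 per row [0.0987 0.0138 0.014 ] 0.0189 total [0.8881 0.1245 0.1259] 0.1702
```

View pics/s2.png

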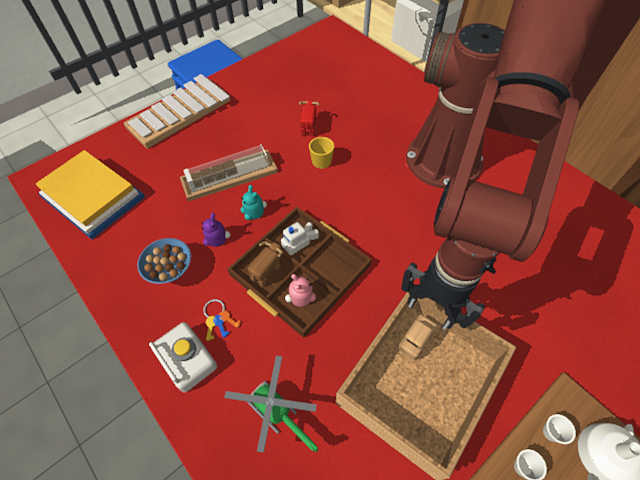

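>>> {"method": "carry_out", "body": {"rows": [0.098,0.013,0.006,0.018,0.098,0.013,0.006,0.018,0.098,0.013,0.006,0.018,0.098,0.013,0.006,0.018,0.098,0.013,0.006,0.018], "gripper": -1}}

```text
clock: 5.78
position: [0.4736, 0.1139, 0.1761]
tool_rot: [-175.6, -0.8, -84.2]
wrist_force: [0.1, -0.1, -0.1]
opening: 0.0857
```

```bash
python3 m.py .4917 -.0505 .13 -92
```

```text
clk 5.78 p [0.4736 0.1139 0.1761] rot [-175.6   -0.8  -84.2] open 0.0857 | rows 5 per row [0.0824 0.0011 0.0242] 0.0173 total [0.4118 0.0057 0.1211] 0.0863
```

```bash
python3 -c "
from h import *
s=r.state();print(s['joint_pos'].round(2),s['position'].round(4),s['tool_rot'].round(2),s['joint_torque'].round(1))"
```

```text
[  5.74  -2.84 117.15  -0.92  61.26  90.36] [0.4736 0.1139 0.1761] [-175.57   -0.81  -84.23] [  5.2 -25.5 -28.   -0.   -0.    0.5]
```

>>> {"method": "carry_out", "body": {"rows": [0,0,0,0,0,0,0,0,0,0,0,0,0,0,0,0,0,0,0,0]}}

```text
clock: 6.2
position: [0.4756, 0.1078, 0.1795]
tool_rot: [-175.2, -0.9, -84.8]
wrist_force: [-0.2, -0.5, 0.0]
opening: 0.0854
```

```bash
python3 -c "
from h import *
s=r.state();print(s['joint_pos'].round(2),s['position'].round(4),s['tool_rot'].round(2),s['joint_torque'].round(1))"
```

```text
[  5.07  -3.26 117.17  -1.06  61.27  90.32] [0.4756 0.1078 0.1795] [-175.18   -0.94  -84.82] [ -0.4 -26.2 -28.5  -0.1  -0.3  -0. ]
```

>>> {"method": "carry_out", "body": {"rows": [0,0,0,0,0,0,0,0,0,0,0,0,0,0,0,0,0,0,0,0]}}

```text
clock: 6.62
position: [0.4754, 0.1122, 0.1794]
tool_rot: [-175.2, -0.9, -84.4]
wrist_force: [0.1, -0.9, -0.6]
opening: 0.0851
```

```bash
python3 -c "
from h import *
s=r.state();print(s['joint_pos'].round(2),s['position'].round(4),s['tool_rot'].round(2),s['joint_torque'].round(1))"
```

```text
[  5.57  -3.14 117.07  -1.02  61.28  90.35] [0.4754 0.1122 0.1794] [-175.2    -0.9   -84.36] [ -0.  -26.2 -28.5  -0.   -0.3  -0. ]
```

>>> {"method": "carry_out", "body": {"rows": [0,0,-0.1,0,0,0,-0.1,0,0,0,-0.1,0]}}

```text
clock: 6.87
position: [0.4575, 0.1128, 0.289]
tool_rot: [-176.8, -0.9, -84.3]
wrist_force: [1.4, 1.1, 0.8]
opening: 0.0852
```

>>> {"method": "carry_out", "body": {"rows": [0,0,0,0,0,0,0,0]}}

```text
clock: 7.03
position: [0.4623, 0.1138, 0.2999]
tool_rot: [-175.8, -0.9, -84.3]
wrist_force: [0.4, -0.5, -1.2]
opening: 0.0857
```

>>> {"method": "carry_out", "body": {"rows": [0,0,0.1,0,0,0,0.1,0,0,0,0.1,0]}}

```text
clock: 7.28
position: [0.4837, 0.1146, 0.1925]
tool_rot: [-173.8, -0.9, -84.2]
wrist_force: [0.7, 0.1, -0.0]
opening: 0.0852
```

>>> {"method": "carry_out", "body": {"rows": [0,0,0,0,0,0,0,0]}}

```text
clock: 7.45
position: [0.4768, 0.1138, 0.1819]
tool_rot: [-174.9, -0.9, -84.2]
wrist_force: [0.0, 0.9, 0.1]
opening: 0.0857
```

```bash
python3 -c "
from h import *
s=r.state();print(s['joint_pos'].round(2),s['position'].round(4),s['tool_rot'].round(2),s['joint_torque'].round(1))
print(R.from_euler('xyz',s['tool_rot'],degrees=True).as_matrix().round(3))"; python3 m.py .4917 -.0505 .13 -92
```

```text
[  5.73  -3.26 116.9   -1.    61.3   90.35] [0.4768 0.1138 0.1819] [-174.94   -0.89  -84.21] [  0.1 -24.1 -25.7  -0.   -0.1   0. ]
[[ 0.101 -0.991  0.089]
 [-0.995 -0.102 -0.006]
 [ 0.015 -0.088 -0.996]]
clk 7.45 p [0.4768 0.1138 0.1819] rot [-174.9   -0.9  -84.2] open 0.0857 | rows 5 per row [0.0821 0.0033 0.0271] 0.0173 total [0.4103 0.0164 0.1353] 0.0865
```

>>> {"method": "carry_out", "body": {"rows": [0.082,0.003,0.02,0.017,0.082,0.003,0.02,0.017,0.082,0.003,0.02,0.017,0.082,0.003,0.02,0.017,0.06,0.003,0.02,0.017]}}

```text
clock: 7.87
position: [0.488, -0.0418, 0.1509]
tool_rot: [-174.2, -0.1, -91.4]
wrist_force: [-0.0, -0.8, 0.0]
opening: 0.0855
```

>>> {"method": "carry_out", "body": {"rows": [0,0,0,0,0,0,0,0]}}

```text
clock: 8.03
position: [0.4894, -0.0466, 0.1535]
tool_rot: [-174.0, -0.2, -91.8]
wrist_force: [-0.2, -0.1, 0.6]
opening: 0.0855
```

```bash
python3 m.py .4917 -.0505 .056 -92;  python3 - <<'E'
from h import *
im,P=cloud("wrist"); cv2.imwrite("pics/w2.png",im)
E
```

```text
clk 8.03 p [ 0.4894 -0.0466  0.1535] rot [-174.    -0.2  -91.8] open 0.0855 | rows 3 per row [0.0029 0.0065 0.081 ] 0.0007 total [0.0086 0.0194 0.2431] 0.0021
```

View pics/w2.png

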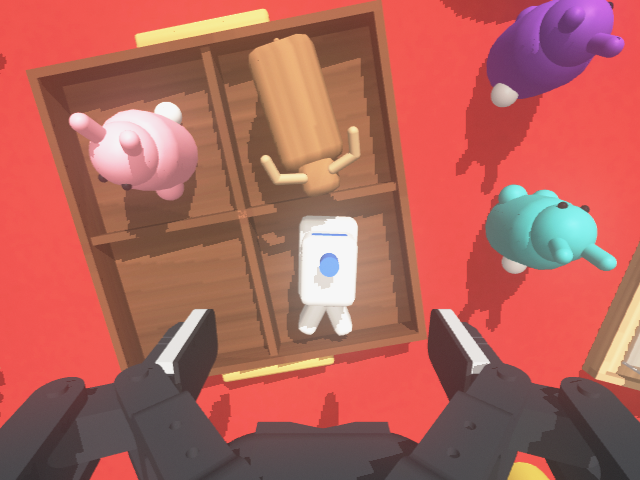

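>>> {"method": "carry_out", "body": {"rows": [0.003,0.005,0.06,0,0.003,0.005,0.06,0,0.002,0.005,0.05,0,0,0.004,0.04,0,0,0,0,0]}}

```text
clock: 8.5
position: [0.4995, -0.0463, 0.0769]
tool_rot: [-172.9, -0.4, -91.3]
wrist_force: [-1.4, 0.2, -0.1]
opening: 0.0857
```

```bash
python3 m.py .4917 -.0505 .054 -92
```

```text
clk 8.5 p [ 0.4995 -0.0463  0.0769] rot [-172.9   -0.4  -91.3] open 0.0857 | rows 1 per row [0.0105 0.0263 0.0544] 0.0076 total [0.0105 0.0263 0.0544] 0.0076
```

>>> {"method": "carry_out", "body": {"rows": [0.01,0.022,0.02,0.007,0,0.004,0.02,0,0,0,0.015,0]}}

```text
clock: 8.75
position: [0.4947, -0.0487, 0.0567]
tool_rot: [-172.5, -0.4, -91.7]
wrist_force: [0.3, 0.4, -0.6]
opening: 0.0852
```

>>> {"method": "carry_out", "body": {"rows": [0,0,0,0]}}

```text
clock: 8.83
position: [0.494, -0.0482, 0.056]
tool_rot: [-172.6, -0.3, -91.7]
wrist_force: [-1.0, 0.5, -0.2]
opening: 0.0854
```

```bash
python3 m.py .4917 -.0505 .054 -92
```

```text
clk 8.83 p [ 0.494  -0.0482  0.056 ] rot [-172.6   -0.3  -91.7] open 0.0854 | rows 1 per row [0.0058 0.0063 0.0042] 0.0033 total [0.0058 0.0063 0.0042] 0.0033
```

Good; close on the boat.

>>> {"method": "carry_out", "body": {"rows": [0.005,0.005,0.004,0,0,0,0,0,0,0,0,0,0,0,0,0,0,0,0,0], "gripper": 1}}

```text
clock: 9.25
position: [0.4941, -0.0509, 0.0563]
tool_rot: [-172.3, -0.4, -91.7]
wrist_force: [-0.2, 0.2, -1.1]
opening: 0.0357
```

>>> {"method": "carry_out", "body": {"rows": [0,0,0,0,0,0,-0.02,0,0,0,-0.03,0,0,0,-0.04,0,0,0,-0.05,0]}}

```text
clock: 9.67
position: [0.482, -0.0493, 0.1097]
tool_rot: [-173.0, -0.2, -91.7]
wrist_force: [0.1, -0.4, -0.1]
opening: 0.0363
```

>>> {"method": "carry_out", "body": {"rows": [0,0,-0.06,0,0,0,-0.05,0,0,0,-0.03,0,0,0,-0.02,0,0,0,0,0]}}

```text
clock: 10.08
position: [0.4747, -0.0491, 0.1822]
tool_rot: [-172.6, -0.3, -91.7]
wrist_force: [0.4, -0.1, -1.4]
opening: 0.0354
```

```bash
python3 m.py .575 .339 .16 -77
python3 - <<'E'
from h import *
im,P=cloud("wrist"); cv2.imwrite("pics/w3.png",im)
E
```

```text
clk 10.08 p [ 0.4747 -0.0491  0.1822] rot [-172.6   -0.3  -91.7] open 0.0354 | rows 10 per row [-0.0978 -0.0213  0.0078] -0.0164 total [-0.9776 -0.2131  0.0778] -0.1636
```

View pics/w3.png

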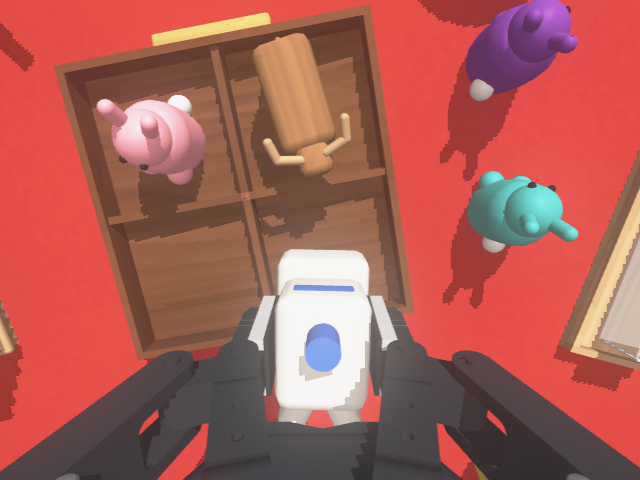

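>>> {"method": "carry_out", "body": {"rows": [-0.05,-0.01,0.004,-0.015,-0.09,-0.02,0.007,-0.016,-0.098,-0.021,0.008,-0.016,-0.098,-0.021,0.008,-0.016,-0.098,-0.021,0.008,-0.016]}}

```text
clock: 10.55
position: [0.5084, 0.1237, 0.1657]
tool_rot: [-173.0, -1.5, -85.2]
wrist_force: [1.2, -0.2, -0.6]
opening: 0.0356
```

>>> {"method": "carry_out", "body": {"rows": [-0.098,-0.021,0.008,-0.016,-0.098,-0.021,0.008,-0.016,-0.098,-0.021,0.008,-0.016,-0.09,-0.021,0.008,-0.016,-0.07,-0.021,0.008,-0.016]}}

```text
clock: 10.97
position: [0.5233, 0.3183, 0.1398]
tool_rot: [-173.9, -2.5, -77.6]
wrist_force: [0.8, 0.2, 0.0]
opening: 0.036
```

```bash
python3 m.py .575 .339 .15 -77
```

```text
clk 10.97 p [0.5233 0.3183 0.1398] rot [-173.9   -2.5  -77.6] open 0.036 | rows 2 per row [-0.0107 -0.0697 -0.0058] -0.0032 total [-0.0215 -0.1394 -0.0115] -0.0063
```

>>> {"method": "carry_out", "body": {"rows": [-0.006,-0.04,-0.01,0,-0.006,-0.05,-0.01,0,-0.006,-0.04,0,0,0,-0.02,0,0,0,0,0,0]}}

```text
clock: 11.38
position: [0.5734, 0.3471, 0.141]
tool_rot: [-174.9, -2.6, -76.8]
wrist_force: [0.2, -0.5, -0.3]
opening: 0.0356
```

```bash
python3 m.py .575 .339 .066 -77
```

```text
clk 11.38 p [0.5734 0.3471 0.141 ] rot [-174.9   -2.6  -76.8] open 0.0356 | rows 2 per row [0.0061 0.0088 0.0938] 0.0011 total [0.0123 0.0175 0.1875] 0.0023
```

>>> {"method": "carry_out", "body": {"rows": [0.003,0.004,0.03,0,0.003,0.004,0.05,0,0.003,0.004,0.05,0,0.003,0.004,0.04,0,0,0,0.02,0]}}

```text
clock: 11.8
position: [0.5722, 0.3354, 0.0584]
tool_rot: [-175.1, -2.6, -76.9]
wrist_force: [-0.8, -0.1, -1.1]
opening: 0.0359
```

>>> {"method": "carry_out", "body": {"rows": [0,0,0,0]}}

```text
clock: 11.88
position: [0.5714, 0.3347, 0.0566]
tool_rot: [-175.2, -2.6, -77.0]
wrist_force: [0.3, 1.6, 6.3]
opening: 0.0355
```

```bash
python3 m.py .575 .339 .060 -77
```

```text
clk 11.88 p [0.5714 0.3347 0.0566] rot [-175.2   -2.6  -77. ] open 0.0355 | rows 1 per row [-0.0081 -0.012  -0.0079] 0.0004 total [-0.0081 -0.012  -0.0079] 0.0004
```

Contact; release.

>>> {"method": "carry_out", "body": {"rows": [0,0,0,0,0,0,0,0,0,0,0,0], "gripper": -0.45}}

```text
clock: 12.13
position: [0.5698, 0.3331, 0.0556]
tool_rot: [-175.4, -2.6, -77.0]
wrist_force: [-0.2, -0.0, -0.3]
opening: 0.0616
```

>>> {"method": "carry_out", "body": {"rows": [0,0,-0.1,0,0,0,-0.1,0,0,0,-0.08,0,0,0,-0.05,0,0,0,-0.02,0]}}

```text
clock: 12.55
position: [0.5528, 0.3344, 0.1938]
tool_rot: [-176.2, -2.8, -77.0]
wrist_force: [0.6, 0.3, -0.1]
opening: 0.0623
```

```bash
python3 m.py .592 -.034 .15 -76
python3 - <<'E'
from h import *
im,P=cloud("scene"); cv2.imwrite("pics/s3.png",im)
E
```

```text
clk 12.55 p [0.5528 0.3344 0.1938] rot [-176.2   -2.8  -77. ] open 0.0623 | rows 10 per row [0.0913 0.0121 0.0147] -0.0011 total [0.913  0.1211 0.1472] -0.0114
```

View pics/s3.png

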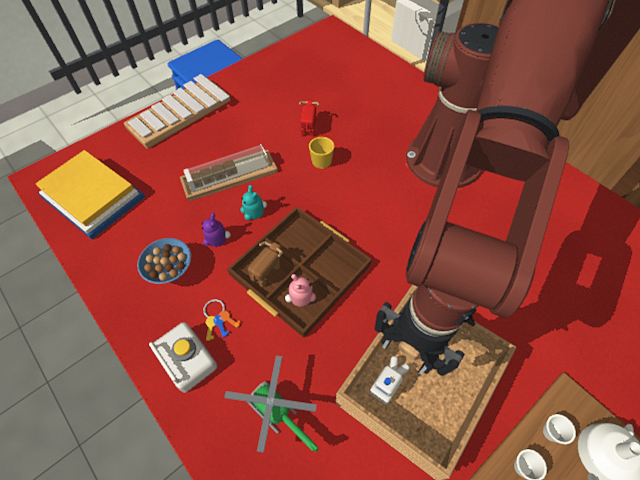

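>>> {"method": "carry_out", "body": {"rows": [0.05,0.008,0.005,0,0.085,0.012,0.01,-0.001,0.091,0.012,0.01,-0.001,0.091,0.012,0.01,-0.001,0.091,0.012,0.01,-0.001], "gripper": -1}}

```text
clock: 13.02
position: [0.57, 0.1734, 0.1822]
tool_rot: [-175.8, -2.6, -75.9]
wrist_force: [1.0, -0.0, 1.2]
opening: 0.0854
```

>>> {"method": "carry_out", "body": {"rows": [0.091,0.012,0.01,-0.001,0.091,0.012,0.01,-0.001,0.09,0.012,0.01,-0.001,0.08,0.012,0.01,-0.001,0.05,0,0.01,0]}}

```text
clock: 13.43
position: [0.5875, 0.0018, 0.1598]
tool_rot: [-176.4, -2.6, -75.6]
wrist_force: [-0.5, 0.3, 0.2]
opening: 0.0846
```

```bash
python3 m.py .592 -.034 .13 -76
```

```text
clk 13.43 p [0.5875 0.0018 0.1598] rot [-176.4   -2.6  -75.6] open 0.0846 | rows 2 per row [0.043  0.0081 0.0388] 0.0023 total [0.086  0.0162 0.0777] 0.0046
```

>>> {"method": "carry_out", "body": {"rows": [0.04,0.008,0.02,0.002,0.025,0.006,0.03,0.002,0,0,0.015,0,0,0,0,0]}}

```text
clock: 13.77
position: [0.5874, -0.0322, 0.1274]
tool_rot: [-176.8, -2.4, -76.4]
wrist_force: [0.1, 0.7, -0.5]
opening: 0.0851
```

```bash
python3 m.py .592 -.034 .054 -76;  python3 - <<'E'
from h import *
im,P=cloud("wrist"); cv2.imwrite("pics/w4.png",im)
E
```

```text
clk 13.77 p [ 0.5874 -0.0322  0.1274] rot [-176.8   -2.4  -76.4] open 0.0851 | rows 2 per row [-0.0003  0.0001  0.092 ] -0.0023 total [-0.0006  0.0003  0.184 ] -0.0047
```

View pics/w4.png

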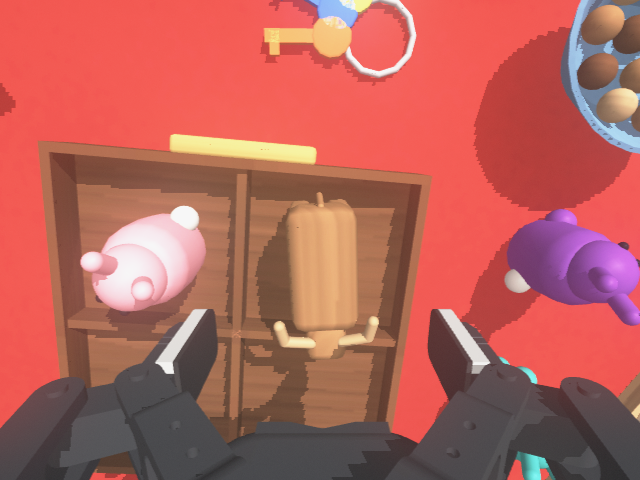

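>>> {"method": "carry_out", "body": {"rows": [0,0,0.03,0,0,0,0.05,0,0,0,0.04,0,0,0,0.03,0,0,0,0.015,0]}}

```text
clock: 14.23
position: [0.594, -0.0278, 0.0598]
tool_rot: [-176.5, -2.5, -76.0]
wrist_force: [0.0, -0.1, -0.7]
opening: 0.0854
```

```bash
python3 m.py .592 -.034 .054 -76
```

```text
clk 14.23 p [ 0.594  -0.0278  0.0598] rot [-176.5   -2.5  -76. ] open 0.0854 | rows 1 per row [0.0131 0.0095 0.0146] 0.0003 total [0.0131 0.0095 0.0146] 0.0003
```

>>> {"method": "carry_out", "body": {"rows": [0.012,0.008,0.014,0,0,0,0,0]}}

```text
clock: 14.4
position: [0.5909, -0.0318, 0.0515]
tool_rot: [-176.7, -2.4, -75.8]
wrist_force: [-0.6, 0.5, -0.4]
opening: 0.0852
```

>>> {"method": "carry_out", "body": {"rows": [0,0,0,0,0,0,0,0,0,0,0,0,0,0,0,0,0,0,0,0], "gripper": 1}}

```text
clock: 14.82
position: [0.5927, -0.0321, 0.054]
tool_rot: [-176.5, -2.5, -75.8]
wrist_force: [-0.6, -0.2, -1.1]
opening: 0.0393
```

>>> {"method": "carry_out", "body": {"rows": [0,0,0,0,0,0,-0.05,0,0,0,-0.08,0,0,0,-0.09,0,0,0,-0.08,0]}}

```text
clock: 15.23
position: [0.5765, -0.028, 0.1671]
tool_rot: [-177.6, -2.0, -75.8]
wrist_force: [0.4, -0.1, -0.9]
opening: 0.04
```

>>> {"method": "carry_out", "body": {"rows": [0,0,-0.05,0,0,0,-0.03,0]}}

```text
clock: 15.4
position: [0.5768, -0.0275, 0.2058]
tool_rot: [-177.2, -2.1, -75.8]
wrist_force: [0.6, -0.1, -0.5]
opening: 0.0397
```

```bash
python3 m.py .443 .399 .17 -77
python3 - <<'E'
from h import *
im,P=cloud("scene"); cv2.imwrite("pics/s4.png",im)
E
```

```text
clk 15.4 p [ 0.5768 -0.0275  0.2058] rot [-177.2   -2.1  -75.8] open 0.0397 | rows 12 per row [-0.0932  0.0055  0.0037] 0.0011 total [-1.1182  0.0658  0.0448] 0.0129
```

View pics/s4.png

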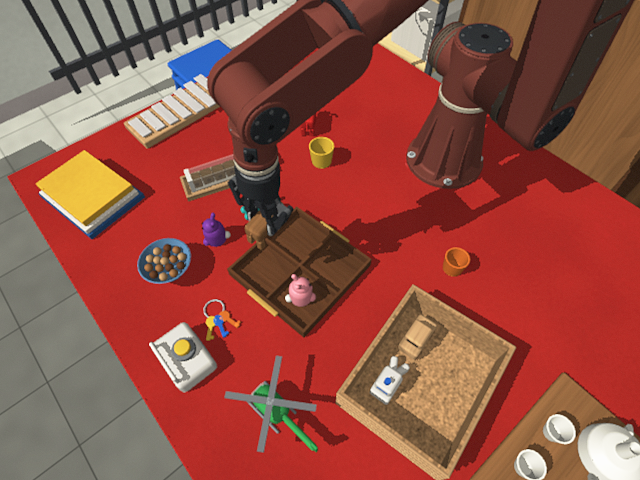

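```bash
python3 m.py .558 .427 .18 -77
```

```text
clk 15.45 p [ 0.5785 -0.0277  0.2085] rot [-176.9   -2.2  -75.8] open 0.0398 | rows 12 per row [-0.0931 -0.0189  0.0033] 0.0011 total [-1.1167 -0.2265  0.0398] 0.0129
```

>>> {"method": "carry_out", "body": {"rows": [-0.05,-0.01,0.003,0.001,-0.09,-0.018,0.003,0.001,-0.093,-0.019,0.003,0.001,-0.093,-0.019,0.003,0.001,-0.093,-0.019,0.003,0.001]}}

```text
clock: 15.87
position: [0.5736, 0.1398, 0.1964]
tool_rot: [-176.7, -2.5, -77.1]
wrist_force: [0.0, 0.6, -1.3]
opening: 0.0397
```

>>> {"method": "carry_out", "body": {"rows": [-0.093,-0.019,0.003,0.001,-0.093,-0.019,0.003,0.001,-0.093,-0.019,0.003,0.001,-0.093,-0.019,0.003,0.001,-0.093,-0.019,0.003,0.001]}}

```text
clock: 16.28
position: [0.5648, 0.3367, 0.1745]
tool_rot: [-177.3, -2.6, -77.7]
wrist_force: [0.2, -0.2, -1.1]
opening: 0.0396
```

```bash
python3 m.py .558 .427 .15 -77
```

```text
clk 16.28 p [0.5648 0.3367 0.1745] rot [-177.3   -2.6  -77.7] open 0.0396 | rows 3 per row [-0.0756 -0.0097  0.0175] -0.0024 total [-0.2267 -0.0292  0.0525] -0.0073
```

>>> {"method": "carry_out", "body": {"rows": [-0.07,-0.009,0.01,-0.002,-0.055,-0.009,0.015,-0.002,-0.035,-0.006,0.02,-0.002,0,0,0.03,0,0,0,0.02,0]}}

```text
clock: 16.7
position: [0.5571, 0.4115, 0.1241]
tool_rot: [-177.7, -2.5, -76.5]
wrist_force: [-0.2, -0.6, -1.2]
opening: 0.0396
```

```bash
python3 m.py .558 .427 .060 -77
```

```text
clk 16.7 p [0.5571 0.4115 0.1241] rot [-177.7   -2.5  -76.5] open 0.0396 | rows 2 per row [-0.0221 -0.0025  0.0794] 0.0029 total [-0.0442 -0.0049  0.1589] 0.0057
```

>>> {"method": "carry_out", "body": {"rows": [-0.014,0,0.035,0,-0.014,0,0.045,0,-0.01,0,0.04,0,0,0,0.025,0,0,0,0,0]}}

```text
clock: 17.12
position: [0.5546, 0.4179, 0.0541]
tool_rot: [-178.2, -2.7, -76.8]
wrist_force: [0.1, 0.4, 1.9]
opening: 0.0394
```

```bash
python3 m.py .558 .427 .057 -77
```

```text
clk 17.12 p [0.5546 0.4179 0.0541] rot [-178.2   -2.7  -76.8] open 0.0394 | rows 1 per row [-0.0198 -0.0138 -0.0078] 0.0022 total [-0.0198 -0.0138 -0.0078] 0.0022
```

>>> {"method": "carry_out", "body": {"rows": [0,0,0,0,0,0,0,0,0,0,0,0], "gripper": -0.45}}

```text
clock: 17.37
position: [0.5557, 0.4154, 0.0543]
tool_rot: [-178.2, -2.8, -77.0]
wrist_force: [0.3, 0.3, 0.0]
opening: 0.0619
```

>>> {"method": "carry_out", "body": {"rows": [0,0,-0.06,0,0,0,-0.1,0,0,0,-0.1,0,0,0,-0.08,0,0,0,-0.03,0]}}

```text
clock: 17.78
position: [0.5479, 0.4175, 0.2049]
tool_rot: [-178.7, -3.1, -77.1]
wrist_force: [0.6, 0.2, 1.9]
opening: 0.062
```

```bash
python3 - <<'E'
from h import *
im,P=cloud("scene"); cv2.imwrite("pics/s5.png",im)
X,Y,Z=P[...,0],P[...,1],P[...,2]
hsv=cv2.cvtColor(im,cv2.COLOR_BGR2HSV)
tr=(X>.40)&(X<.67)&(Y>-.13)&(Y<.14)&(Z>.032)
q=P[tr]
print(np.percentile(q,[1,50,99],axis=0).round(4),len(q))
for z0 in (.03,.04,.05,.06,.07,.08):
    s=P[tr&(Z>z0)&(Z<z0+.01)]; print(z0,len(s),s.min(0).round(3),s.max(0).round(3))
E
python3 m.py .573 .07 .16 -124
```

```text
[[ 0.402  -0.1175  0.032 ]
 [ 0.5755  0.072   0.046 ]
 [ 0.6533  0.1367  0.0932]] 869
0.03 406 [ 0.4   -0.123  0.032] [0.66 0.14 0.04]
0.04 51 [0.551 0.049 0.04 ] [0.596 0.093 0.05 ]
0.05 111 [0.55  0.042 0.05 ] [0.596 0.092 0.06 ]
0.06 84 [0.548 0.048 0.06 ] [0.591 0.087 0.07 ]
0.07 116 [0.547 0.053 0.07 ] [0.587 0.085 0.08 ]
0.08 70 [0.557 0.054 0.08 ] [0.587 0.081 0.09 ]
clk 17.83 p [0.549  0.4183 0.207 ] rot [-178.5   -3.   -77.1] open 0.0622 | rows 9 per row [0.095  0.0156 0.0176] 0.0579 total [0.8548 0.1401 0.1585] 0.521
```

View pics/s5.png

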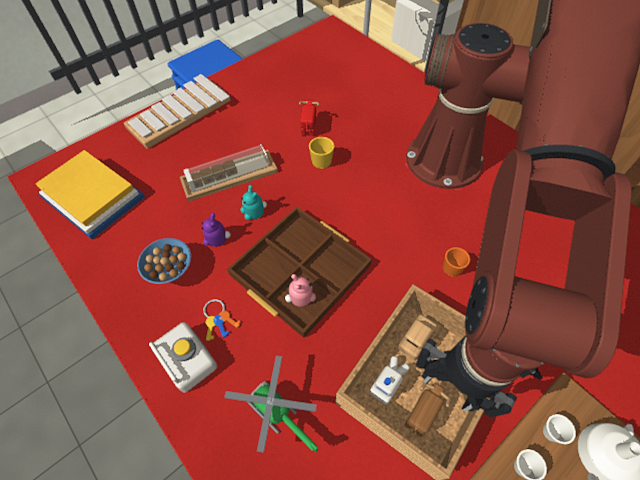

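>>> {"method": "carry_out", "body": {"rows": [0.05,0.008,0.006,0.05,0.09,0.005,0.008,0.057,0.095,0.0,0.01,0.057,0.095,-0.01,0.01,0.057,0.095,-0.02,0.01,0.057], "gripper": -1}}

```text
clock: 18.25
position: [0.5628, 0.25, 0.1998]
tool_rot: [-176.8, -1.4, -102.5]
wrist_force: [1.8, -0.5, -0.9]
opening: 0.0853
```

```bash
python3 m.py .573 .068 .16 -124
```

```text
clk 18.25 p [0.5628 0.25   0.1998] rot [-176.8   -1.4 -102.5] open 0.0853 | rows 5 per row [ 0.0872 -0.0235  0.0233] 0.0477 total [ 0.4361 -0.1175  0.1167] 0.2384
```

>>> {"method": "carry_out", "body": {"rows": [0.087,-0.03,0.018,0.048,0.085,-0.037,0.018,0.048,0.075,-0.045,0.018,0.048,0.055,-0.04,0.018,0.045,0.02,-0.02,0.01,0.01]}}

```text
clock: 18.67
position: [0.5828, 0.0903, 0.1682]
tool_rot: [-176.6, -0.6, -121.7]
wrist_force: [0.2, -0.0, -0.5]
opening: 0.0854
```

>>> {"method": "carry_out", "body": {"rows": [0,0,0,0]}}

```text
clock: 18.75
position: [0.5821, 0.0876, 0.1664]
tool_rot: [-176.7, -0.7, -121.9]
wrist_force: [-0.3, 1.1, 0.0]
opening: 0.0854
```

```bash
python3 m.py .573 .068 .12 -124;  python3 - <<'E'
from h import *
im,P=cloud("wrist"); cv2.imwrite("pics/w5.png",im)
E
```

```text
clk 18.75 p [0.5821 0.0876 0.1664] rot [-176.7   -0.7 -121.9] open 0.0854 | rows 2 per row [0.0261 0.0001 0.0584] 0.0116 total [0.0522 0.0002 0.1168] 0.0233
```

View pics/w5.png

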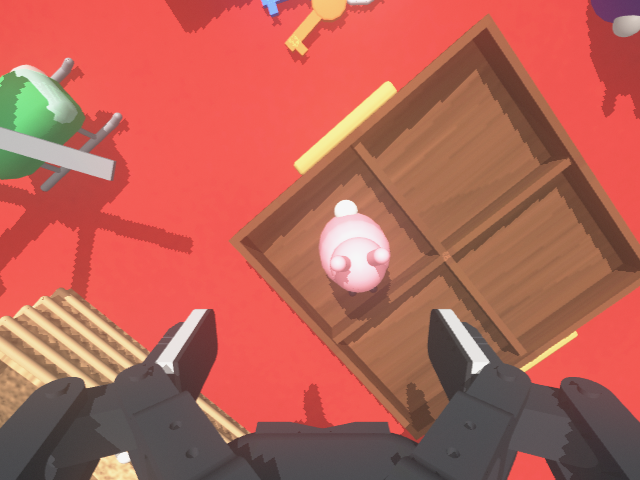

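>>> {"method": "carry_out", "body": {"rows": [0.025,0,0.04,0.01,0.022,0,0.05,0.01,0,0,0.04,0,0,0,0.02,0,0,0,0,0]}}

```text
clock: 19.22
position: [0.5756, 0.0773, 0.1066]
tool_rot: [-176.7, -0.2, -123.1]
wrist_force: [-0.5, -0.0, -1.0]
opening: 0.0854
```

```bash
python3 m.py .573 .068 .042 -124
```

```text
clk 19.22 p [0.5756 0.0773 0.1066] rot [-176.7   -0.2 -123.1] open 0.0854 | rows 2 per row [0.0112 0.0011 0.0808] 0.0049 total [0.0224 0.0021 0.1616] 0.0099
```

>>> {"method": "carry_out", "body": {"rows": [0.012,0,0.03,0.004,0.008,0,0.04,0.004,0.004,0,0.04,0,0,0,0.03,0,0,0,0.01,0]}}

```text
clock: 19.63
position: [0.5768, 0.0717, 0.0476]
tool_rot: [-176.3, 0.2, -123.4]
wrist_force: [-0.6, -0.0, 0.5]
opening: 0.0855
```

```bash
python3 m.py .573 .068 .042 -124
```

```text
clk 19.63 p [0.5768 0.0717 0.0476] rot [-176.3    0.2 -123.4] open 0.0855 | rows 1 per row [0.0131 0.0038 0.0138] 0.0066 total [0.0131 0.0038 0.0138] 0.0066
```

>>> {"method": "carry_out", "body": {"rows": [0.012,0.003,0.014,0,0,0,0.005,0]}}

```text
clock: 19.8
position: [0.5734, 0.0686, 0.0389]
tool_rot: [-176.3, 0.2, -123.3]
wrist_force: [0.1, -0.0, 0.0]
opening: 0.0855
```

>>> {"method": "carry_out", "body": {"rows": [0,0,0.002,0,0,0,0.001,0,0,0,0,0,0,0,0,0,0,0,0,0], "gripper": 1}}

```text
clock: 20.22
position: [0.5751, 0.0685, 0.0396]
tool_rot: [-176.1, 0.3, -123.3]
wrist_force: [-0.3, 1.0, -1.3]
opening: 0.0491
```

>>> {"method": "carry_out", "body": {"rows": [0,0,0,0,0,0,-0.04,0,0,0,-0.07,0,0,0,-0.09,0,0,0,-0.08,0]}}

```text
clock: 20.63
position: [0.5608, 0.0719, 0.145]
tool_rot: [-177.1, -0.4, -123.4]
wrist_force: [1.5, 0.2, -0.5]
opening: 0.0494
```

>>> {"method": "carry_out", "body": {"rows": [0,0,-0.06,-0.03,0,0,-0.03,-0.03]}}

```text
clock: 20.8
position: [0.5613, 0.0734, 0.1873]
tool_rot: [-176.8, -0.4, -117.8]
wrist_force: [0.4, 0.1, -0.9]
opening: 0.0493
```

```bash
python3 m.py .444 .401 .17 -95
python3 - <<'E'
from h import *
im,P=cloud("scene"); cv2.imwrite("pics/s6.png",im)
E
```

```text
clk 20.8 p [0.5613 0.0734 0.1873] rot [-176.8   -0.4 -117.8] open 0.0493 | rows 9 per row [-0.0653  0.0714  0.0003] -0.0282 total [-0.5879  0.6426  0.0031] -0.2534
```

View pics/s6.png

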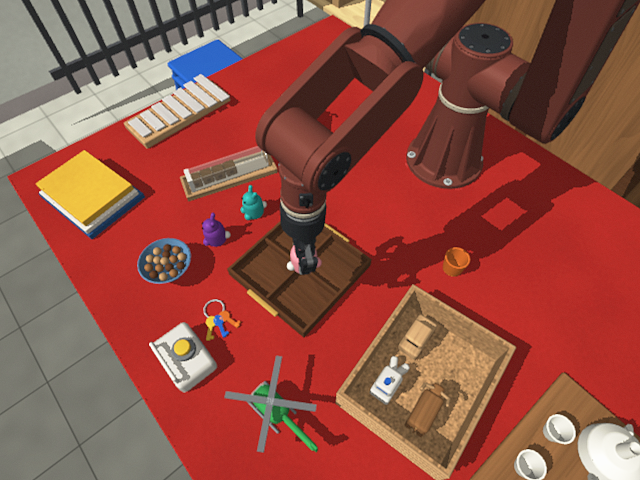

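>>> {"method": "carry_out", "body": {"rows": [-0.035,0.038,0,-0.03,-0.063,0.065,0,-0.03,-0.066,0.066,0,-0.03,-0.069,0.063,0,-0.03,-0.072,0.059,0,-0.03]}}

```text
clock: 21.27
position: [0.5038, 0.2283, 0.1831]
tool_rot: [-176.1, -1.1, -104.7]
wrist_force: [1.2, 0.1, -1.5]
opening: 0.0496
```

```bash
python3 m.py .444 .401 .165 -95
```

```text
clk 21.27 p [0.5038 0.2283 0.1831] rot [-176.1   -1.1 -104.7] open 0.0496 | rows 5 per row [-0.0761  0.0512  0.0042] -0.0215 total [-0.3805  0.2562  0.0209] -0.1077
```

>>> {"method": "carry_out", "body": {"rows": [-0.078,0.05,0.005,-0.025,-0.08,0.043,0.008,-0.025,-0.075,0.037,0.008,-0.025,-0.055,0.03,0.008,-0.02,-0.03,0.02,0.01,0]}}

```text
clock: 21.68
position: [0.4517, 0.3754, 0.1552]
tool_rot: [-176.5, -1.6, -95.7]
wrist_force: [0.7, -0.4, -0.3]
opening: 0.0493
```

```bash
python3 m.py .444 .401 .12 -95
```

```text
clk 21.68 p [0.4517 0.3754 0.1552] rot [-176.5   -1.6  -95.7] open 0.0493 | rows 2 per row [-0.0321  0.0154  0.0423] -0.0041 total [-0.0642  0.0309  0.0845] -0.0082
```

>>> {"method": "carry_out", "body": {"rows": [-0.03,0.015,0.03,0,-0.025,0.012,0.045,0,-0.01,0.005,0.05,0,0,0,0.05,0,0,0,0.04,0]}}

```text
clock: 22.1
position: [0.4434, 0.4072, 0.0636]
tool_rot: [-176.4, -1.3, -95.6]
wrist_force: [-0.2, -0.6, -0.8]
opening: 0.0494
```

>>> {"method": "carry_out", "body": {"rows": [0,0,0.02,0]}}

```text
clock: 22.18
position: [0.443, 0.4063, 0.0542]
tool_rot: [-176.5, -1.5, -95.6]
wrist_force: [-1.4, -27.6, 52.1]
opening: 0.0496
```

```bash
python3 m.py .444 .401 .046 -95
```

```text
clk 22.18 p [0.443  0.4063 0.0542] rot [-176.5   -1.5  -95.6] open 0.0496 | rows 1 per row [ 0.0123 -0.0024  0.0209] -0.0066 total [ 0.0123 -0.0024  0.0209] -0.0066
```

```bash
python3 - <<'E'
from h import *
s=r.state(); print(s['wrist_force'],s['wrist_torque'])
im,P=cloud("scene"); cv2.imwrite("pics/s7.png",cv2.resize(im[260:480,320:560],None,fx=2.5,fy=2.5))
im,P=cloud("side"); cv2.imwrite("pics/sd7.png",cv2.resize(im[260:440,80:300],None,fx=3,fy=3))
s=r.state(); print(s['wrist_force'],s['wrist_torque'])
E
```

```text
[ -1.44205539 -27.58069176  52.11787885] [-0.71529265 -0.25919901 -0.24959983]
[ 0.86140708  0.01714671 -1.07114844] [0.05893547 0.06761382 0.03750274]
```

View pics/s7.png

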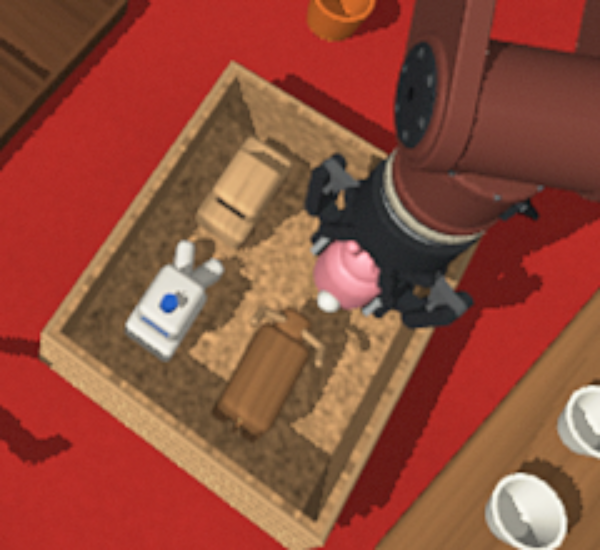

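View pics/sd7.png

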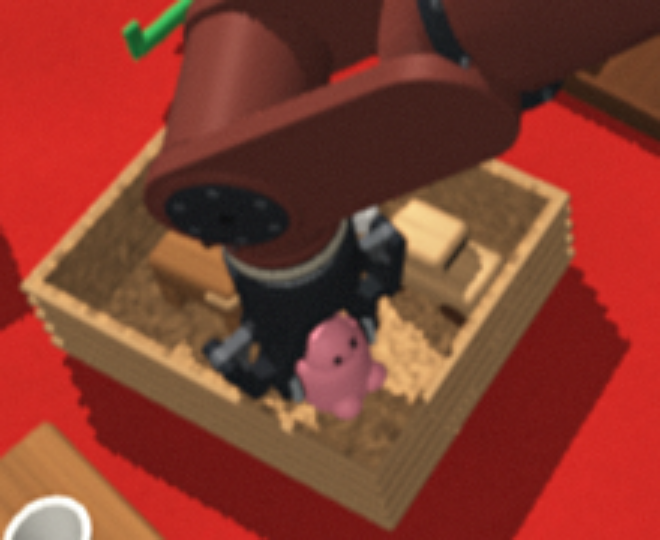

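>>> {"method": "carry_out", "body": {"rows": [0.02,0,-0.02,0,0.02,0,0,0,0,0,0.01,0,0,0,0,0]}}

```text
clock: 22.62
position: [0.4416, 0.3884, 0.059]
tool_rot: [-176.5, -1.4, -95.7]
wrist_force: [-0.1, -0.8, -1.2]
opening: 0.0494
```

```bash
python3 m.py .444 .389 .046 -95
```

```text
clk 22.62 p [0.4416 0.3884 0.059 ] rot [-176.5   -1.4  -95.7] open 0.0494 | rows 1 per row [-0.003  -0.0038  0.0327] -0.0082 total [-0.003  -0.0038  0.0327] -0.0082
```

>>> {"method": "carry_out", "body": {"rows": [0,0,0.01,0,0,0,0.01,0,0,0,0.005,0]}}

```text
clock: 22.87
position: [0.4423, 0.3876, 0.0487]
tool_rot: [-176.4, -1.4, -95.8]
wrist_force: [0.3, -0.6, -0.4]
opening: 0.0491
```

>>> {"method": "carry_out", "body": {"rows": [0,0,0,0,0,0,0,0,0,0,0,0], "gripper": -0.5}}

```text
clock: 23.12
position: [0.442, 0.3876, 0.0476]
tool_rot: [-176.5, -1.4, -95.8]
wrist_force: [0.5, 0.4, -0.4]
opening: 0.0638
```

>>> {"method": "carry_out", "body": {"rows": [0,0,-0.04,0,0,0,-0.08,0,0,0,-0.1,0,0,0,-0.1,0,0,0,-0.05,0]}}

```text
clock: 23.53
position: [0.4288, 0.3893, 0.1924]
tool_rot: [-177.3, -2.1, -95.8]
wrist_force: [0.7, 1.1, 0.2]
opening: 0.0641
```

```bash
python3 - <<'E'
from h import *
im,P=cloud("scene"); cv2.imwrite("pics/s8.png",im)
X,Y,Z=P[...,0],P[...,1],P[...,2]
def xy(m,z0,z1,nm):
    q=P[m&np.isfinite(Z)&(Z>z0)&(Z<z1)]
    print(nm,len(q),cv2.minAreaRect((q[:,:2]*1000).astype(np.float32)))
rs=(X>.3)&(X<.66)&(Y>-.43)&(Y<-.24)
xy(rs,.011,.019,'rest'); xy(rs,.046,.054,'tubetop');xy(rs,.03,.06,'tube')
E
python3 m.py .486 -.349 .2 -105
```

```text
rest 541 ((489.14202880859375, -340.512939453125), (79.79179382324219, 249.6511688232422), 71.9621810913086)
tubetop 1063 ((485.9661560058594, -348.55810546875), (50.601341247558594, 217.51318359375), 73.93142700195312)
tube 1484 ((485.990234375, -347.9986572265625), (51.424888610839844, 217.90875244140625), 73.55341339111328)
clk 23.58 p [0.4305 0.3909 0.1962] rot [-177.    -1.8  -95.8] open 0.064 | rows 19 per row [ 0.0961 -0.0169  0.0035] 0.0054 total [ 1.8257 -0.321   0.0663] 0.1025
```

View pics/s8.png

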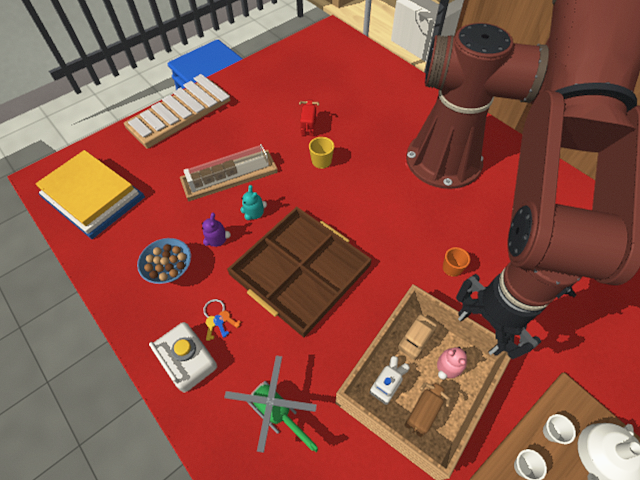

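>>> {"method": "carry_out", "body": {"rows": [0.05,-0.008,0,0.005,0.085,-0.013,0,0.006,0.095,-0.015,0,0.006,0.095,-0.015,0,0.006,0.095,-0.015,0,0.006], "gripper": -1}}

```text
clock: 24.0
position: [0.4407, 0.2258, 0.2097]
tool_rot: [-176.1, -0.9, -97.7]
wrist_force: [1.1, -0.2, 0.5]
opening: 0.0856
```

>>> {"method": "carry_out", "body": {"rows": [0.095,-0.015,0,0.006,0.095,-0.015,0,0.006,0.095,-0.015,0,0.006,0.095,-0.015,0,0.006,0.095,-0.015,0,0.006]}}

```text
clock: 24.42
position: [0.4406, 0.0259, 0.2161]
tool_rot: [-175.7, -0.6, -100.3]
wrist_force: [-0.0, -0.5, -1.2]
opening: 0.0851
```

```bash
python3 m.py .487 -.346 .2 -107
```

```text
clk 24.42 p [0.4406 0.0259 0.2161] rot [-175.7   -0.6 -100.3] open 0.0851 | rows 10 per row [ 0.0894 -0.0276  0.0071] 0.0074 total [ 0.8936 -0.2759  0.0709] 0.0743
```

>>> {"method": "carry_out", "body": {"rows": [0.09,-0.025,0.004,0.008,0.09,-0.026,0.004,0.008,0.09,-0.027,0.004,0.008,0.09,-0.028,0.004,0.008,0.09,-0.029,0.004,0.008]}}

```text
clock: 24.83
position: [0.4559, -0.1708, 0.216]
tool_rot: [-175.2, -0.3, -104.1]
wrist_force: [1.5, -0.1, 1.3]
opening: 0.0852
```

>>> {"method": "carry_out", "body": {"rows": [0.09,-0.03,0.004,0.008,0.09,-0.03,0.004,0.008,0.085,-0.03,0.004,0.008,0.065,-0.025,0.004,0.008,0.035,-0.02,0.004,0]}}

```text
clock: 25.25
position: [0.4688, -0.3396, 0.2143]
tool_rot: [-174.9, -0.3, -107.4]
wrist_force: [0.9, -0.1, 0.3]
opening: 0.085
```

```bash
python3 m.py .487 -.346 .15 -107;  python3 - <<'E'
from h import *
im,P=cloud("wrist"); cv2.imwrite("pics/w6.png",im)
E
```

```text
clk 25.25 p [ 0.4688 -0.3396  0.2143] rot [-174.9   -0.3 -107.4] open 0.085 | rows 2 per row [ 0.0005 -0.0168  0.0821] -0.0025 total [ 0.001  -0.0336  0.1643] -0.0049
```

View pics/w6.png

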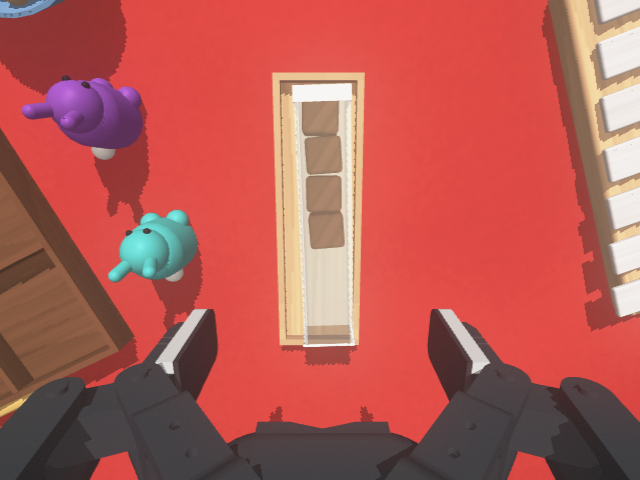

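Run:
```python
from h import *
# corners tube top z=.05: cap end (292,85),(352,85); mouth (304,345),(356,345)
for u,v in((292,84),(352,84),(304,346),(356,346),(322,84),(330,346)): print(u,v,ray('wrist',u,v,.05).round(4))
im,P=cloud('wrist');X,Y,Z=P[...,0],P[...,1],P[...,2]
for z0,z1 in((.010,.02),(.045,.056)):
    q=P[(Z>z0)&(Z<z1)&(X>.33)&(X<.65)&(Y<-.25)&(Y>-.45)]
    print(len(q),cv2.minAreaRect((q[:,:2]*1000).astype(np.float32)))
```

```text
292 84 [ 0.5972 -0.3601  0.05  ]
352 84 [ 0.5836 -0.4036  0.05  ]
304 346 [ 0.3887 -0.3017  0.05  ]
356 346 [ 0.3747 -0.3455  0.05  ]
322 84 [ 0.5904 -0.3818  0.05  ]
330 346 [ 0.3817 -0.3236  0.05  ]
4644 ((486.7979736328125, -343.5946960449219), (78.3095703125, 250.2147979736328), 72.63308715820312)
13989 ((485.0608215332031, -349.4354248046875), (45.60335922241211, 217.7316436767578), 74.28550720214844)
```

>>> {"method": "carry_out", "body": {"rows": [0.002,-0.008,0.05,-0.005,0.002,-0.008,0.08,-0.006,0.002,-0.008,0.08,-0.006,0.002,-0.006,0.06,0,0,0,0.03,0], "force": 25}}

```text
clock: 25.77
position: [0.4947, -0.3505, 0.0988]
tool_rot: [-174.2, -0.6, -105.9]
wrist_force: [0.3, 0.5, -1.1]
opening: 0.085
```

>>> {"method": "carry_out", "body": {"rows": [0,0,0,0]}}

```text
clock: 25.85
position: [0.493, -0.3477, 0.0953]
tool_rot: [-174.6, -0.4, -105.8]
wrist_force: [0.1, 0.5, 0.1]
opening: 0.0852
```

```bash
python3 m.py .486 -.351 .038 -105.6
```

```text
clk 25.85 p [ 0.493  -0.3477  0.0953] rot [-174.6   -0.4 -105.8] open 0.0852 | rows 2 per row [0.0058 0.014  0.0706] -0.0011 total [0.0117 0.0281 0.1413] -0.0021
```

>>> {"method": "carry_out", "body": {"rows": [0.005,0.008,0.03,-0.001,0.004,0.008,0.04,-0.001,0.002,0.006,0.035,0,0,0.004,0.02,0,0,0,0.01,0]}}

```text
clock: 26.27
position: [0.489, -0.3509, 0.0433]
tool_rot: [-174.2, -0.7, -105.4]
wrist_force: [-0.4, 0.5, 0.4]
opening: 0.0854
```

```bash
python3 m.py .486 -.351 .038 -105.6
```

```text
clk 26.27 p [ 0.489  -0.3509  0.0433] rot [-174.2   -0.7 -105.4] open 0.0854 | rows 1 per row [0.0021 0.0084 0.0125] 0.0022 total [0.0021 0.0084 0.0125] 0.0022
```

>>> {"method": "carry_out", "body": {"rows": [0.002,0.008,0.01,0,0,0,0.001,0]}}

```text
clock: 26.43
position: [0.4861, -0.3509, 0.0388]
tool_rot: [-174.1, -0.7, -105.4]
wrist_force: [-0.4, 0.6, 0.4]
opening: 0.0858
```

>>> {"method": "carry_out", "body": {"rows": [0,0,0,0,0,0,0,0,0,0,0,0,0,0,0,0,0,0,0,0], "gripper": 1, "force": 28}}

```text
clock: 26.85
position: [0.4877, -0.3517, 0.042]
tool_rot: [-173.9, -0.7, -105.5]
wrist_force: [-0.7, 0.7, -2.3]
opening: 0.0433
```

```bash
python3 m.py .486 -.351 .038 -105.6
```

```text
clk 26.85 p [ 0.4877 -0.3517  0.042 ] rot [-173.9   -0.7 -105.5] open 0.0433 | rows 1 per row [-0.0006  0.0055  0.0095] 0.0016 total [-0.0006  0.0055  0.0095] 0.0016
```

>>> {"method": "carry_out", "body": {"rows": [0,0,-0.01,0,0,0,-0.02,0,0,0,-0.03,0,0,0,-0.04,0,0,0,-0.05,0]}}

```text
clock: 27.27
position: [0.4775, -0.3461, 0.0995]
tool_rot: [-174.6, -0.4, -105.4]
wrist_force: [0.2, 0.4, -3.1]
opening: 0.0435
```

>>> {"method": "carry_out", "body": {"rows": [0,0,-0.06,0,0,0,-0.06,0,0,0,-0.05,0,0,0,-0.03,0,0,0,-0.01,0]}}

```text
clock: 27.68
position: [0.4699, -0.3445, 0.1957]
tool_rot: [-174.2, -0.8, -105.3]
wrist_force: [0.2, -0.6, -1.9]
opening: 0.0436
```

```bash
python3 m.py .59 -.06 .17 -95;  python3 - <<'E'
from h import *
im,P=cloud("wrist"); cv2.imwrite("pics/w7.png",im)
im,P=cloud("scene"); cv2.imwrite("pics/s9.png",im)
E
```

```text
clk 27.68 p [ 0.4699 -0.3445  0.1957] rot [-174.2   -0.8 -105.3] open 0.0436 | rows 8 per row [-0.0958 -0.0119  0.008 ] -0.0143 total [-0.7662 -0.0955  0.0639] -0.1148
```

View pics/w7.png

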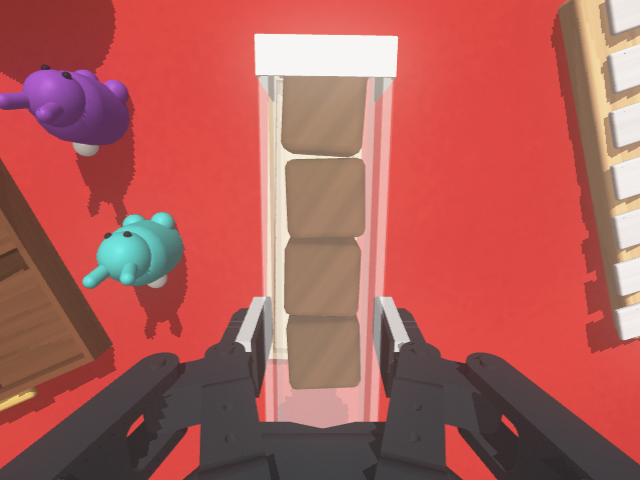

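View pics/s9.png

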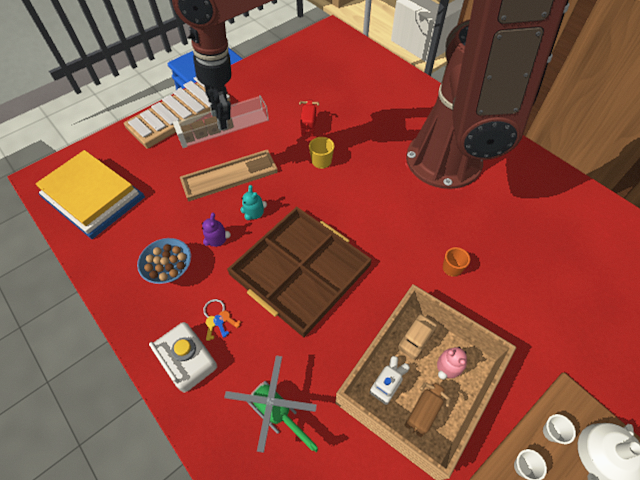

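```bash
python3 m.py .62 -.035 .17 -82
```

```text
clk 27.78 p [ 0.47   -0.3445  0.1945] rot [-174.2   -0.8 -105.3] open 0.0434 | rows 9 per row [-0.094  -0.0168  0.0073] -0.0288 total [-0.846  -0.1512  0.0658] -0.2593
```

>>> {"method": "carry_out", "body": {"rows": [-0.025,-0.006,0,-0.015,-0.05,-0.013,0,-0.025,-0.07,-0.018,0,-0.025,-0.08,-0.022,0,-0.025,-0.08,-0.025,0,-0.025]}}

```text
clock: 28.2
position: [0.5221, -0.229, 0.1891]
tool_rot: [-174.9, -1.7, -95.0]
wrist_force: [-0.4, -0.9, -2.2]
opening: 0.0435
```

>>> {"method": "carry_out", "body": {"rows": [-0.079,-0.028,0,-0.025,-0.078,-0.032,0,-0.025,-0.077,-0.036,0,-0.025,-0.076,-0.04,0,-0.025,-0.07,-0.042,0,-0.025]}}

```text
clock: 28.62
position: [0.5904, -0.0633, 0.1795]
tool_rot: [-176.2, -2.2, -82.9]
wrist_force: [-0.2, -0.0, -1.6]
opening: 0.0433
```

```bash
python3 m.py .62 -.035 .15 -82
```

```text
clk 28.62 p [ 0.5904 -0.0633  0.1795] rot [-176.2   -2.2  -82.9] open 0.0433 | rows 2 per row [-0.0319 -0.0386  0.0383] -0.0048 total [-0.0638 -0.0772  0.0767] -0.0097
```

>>> {"method": "carry_out", "body": {"rows": [-0.035,-0.035,0.01,-0.005,-0.02,-0.03,0.01,-0.005,-0.005,-0.015,0.01,0,0,0,0.005,0]}}

```text
clock: 28.95
position: [0.6189, -0.0221, 0.1591]
tool_rot: [-176.8, -1.8, -81.0]
wrist_force: [-0.1, 0.2, -2.4]
opening: 0.0439
```

```bash
python3 m.py .62 -.035 .14 -82;  python3 - <<'E'
from h import *
im,P=cloud("wrist"); cv2.imwrite("pics/w8.png",im)
im,P=cloud("side"); cv2.imwrite("pics/sd9.png",im)
E
```

```text
clk 28.95 p [ 0.6189 -0.0221  0.1591] rot [-176.8   -1.8  -81. ] open 0.0439 | rows 1 per row [0.0307 0.0049 0.0484] 0.0109 total [0.0307 0.0049 0.0484] 0.0109
```

View pics/w8.png

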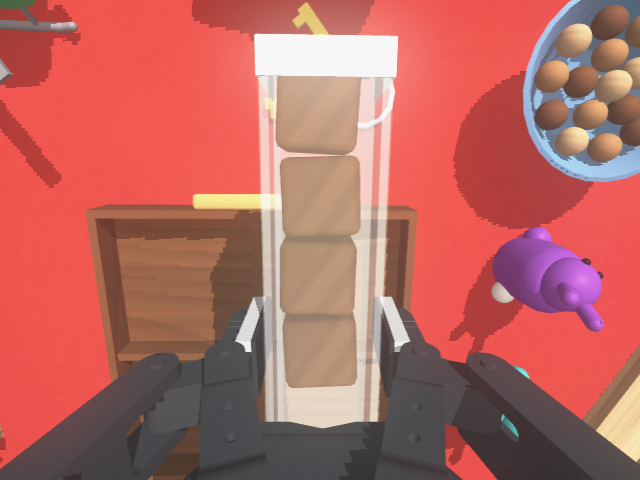

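View pics/sd9.png

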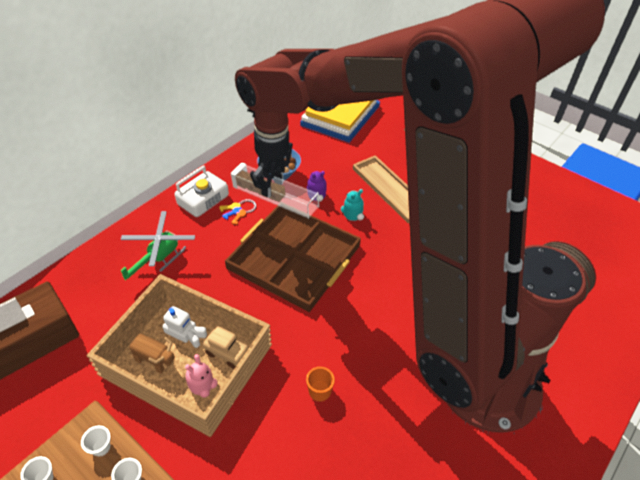

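>>> {"method": "carry_out", "body": {"rows": [0.01,0.04,0,0.005,0.01,0.08,0,0.005,0,0.104,0,0,0,-0.104,0,0,0,-0.1,0,0]}}

```text
clock: 29.47
position: [0.5512, -0.0303, 0.1243]
tool_rot: [178.8, -0.5, -82.4]
wrist_force: [4.3, 0.1, 0.9]
opening: 0.0436
```

```bash
python3 m.py .62 -.035 .14 -82;  python3 - <<'E'
from h import *
im,P=cloud("wrist"); cv2.imwrite("pics/w9.png",im)
E
```

```text
clk 29.47 p [ 0.5512 -0.0303  0.1243] rot [178.8  -0.5 -82.4] open 0.0436 | rows 2 per row [ 0.0173 -0.0841 -0.0213] -0.0023 total [ 0.0347 -0.1682 -0.0426] -0.0045
```

View pics/w9.png

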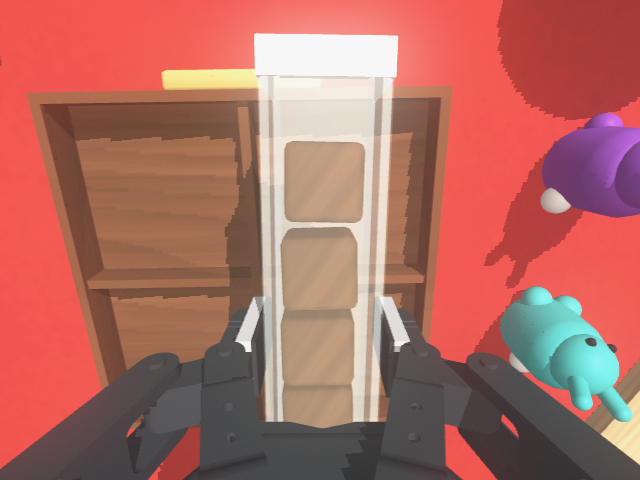

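>>> {"method": "carry_out", "body": {"rows": [0,-0.06,-0.01,0,0,-0.03,0,0,0,-0.02,0,0,0,0,0,0]}}

```text
clock: 29.85
position: [0.5991, -0.0275, 0.1255]
tool_rot: [178.7, -0.5, -82.6]
wrist_force: [-0.5, 0.3, -2.1]
opening: 0.0437
```

```bash
python3 m.py .62 -.035 .14 -82;  python3 - <<'E'
from h import *
im,P=cloud("wrist"); cv2.imwrite("pics/w10.png",im)
E
```

```text
clk 29.85 p [ 0.5991 -0.0275  0.1255] rot [178.7  -0.5 -82.6] open 0.0437 | rows 1 per row [ 0.0258 -0.0485 -0.0372] -0.0069 total [ 0.0258 -0.0485 -0.0372] -0.0069
```

View pics/w10.png

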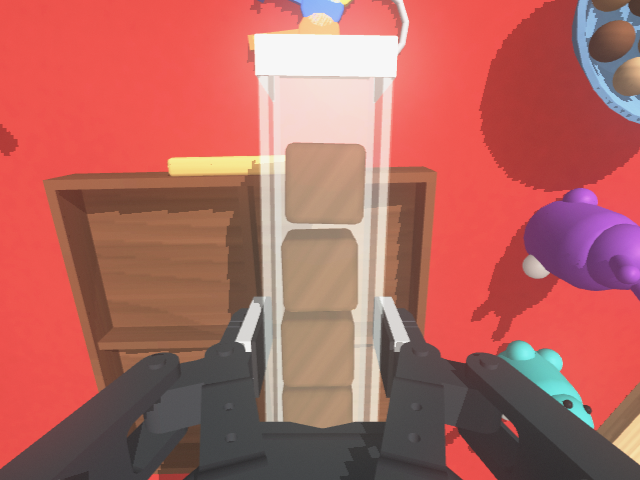

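>>> {"method": "carry_out", "body": {"rows": [0.005,0.03,-0.03,0,0.005,0.06,-0.05,0,0,0.085,-0.06,0,0,-0.085,0.06,0,0,-0.08,0.05,0]}}

```text
clock: 30.32
position: [0.5905, -0.0351, 0.1605]
tool_rot: [180.0, -1.1, -82.7]
wrist_force: [0.1, -0.3, -2.5]
opening: 0.0432
```

>>> {"method": "carry_out", "body": {"rows": [0,-0.06,0.03,0,0,-0.04,0.015,0,0,-0.02,0,0,0,0,0,0]}}

```text
clock: 30.65
position: [0.6445, -0.031, 0.1511]
tool_rot: [-179.1, -1.4, -82.8]
wrist_force: [0.3, 0.3, -1.5]
opening: 0.0433
```

```bash
python3 m.py .62 -.035 .14 -82;  python3 - <<'E'
from h import *
im,P=cloud("wrist"); cv2.imwrite("pics/w11.png",im)
E
```

```text
clk 30.65 p [ 0.6445 -0.031   0.1511] rot [-179.1   -1.4  -82.8] open 0.0433 | rows 1 per row [0.0016 0.0624 0.0269] -0.0091 total [0.0016 0.0624 0.0269] -0.0091
```

View pics/w11.png

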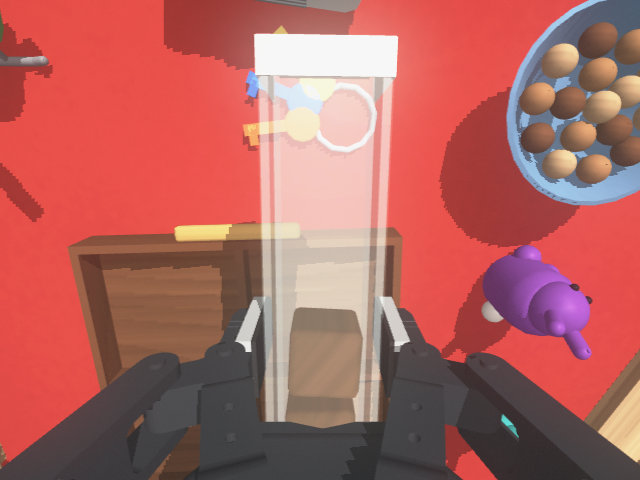

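```bash
python3 - <<'E'
from h import *
im,P=cloud("side"); cv2.imwrite("pics/sd11.png",cv2.resize(im[140:320,200:420],None,fx=3.5,fy=3.2,interpolation=cv2.INTER_CUBIC))
im,P=cloud("scene"); cv2.imwrite("pics/s11.png",cv2.resize(im[130:350,180:400],None,fx=3,fy=2.7,interpolation=cv2.INTER_CUBIC))
E
```

```text
(no output)
```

View pics/sd11.png

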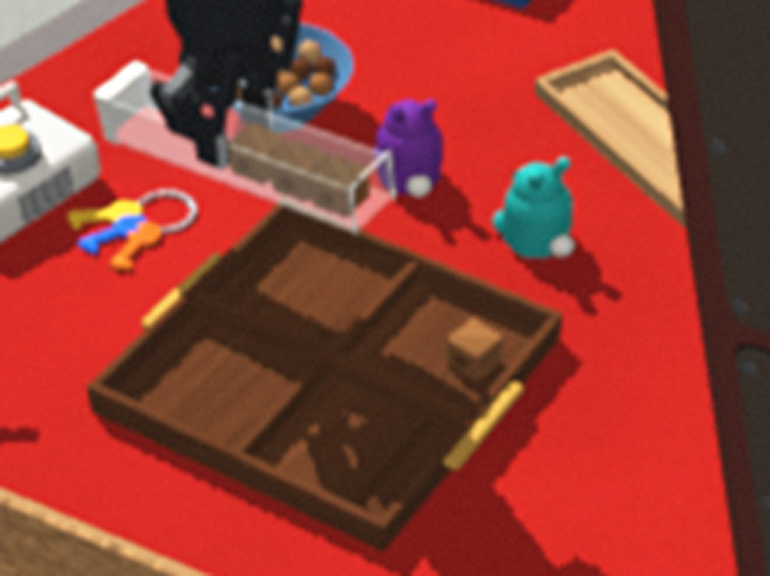

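View pics/s11.png

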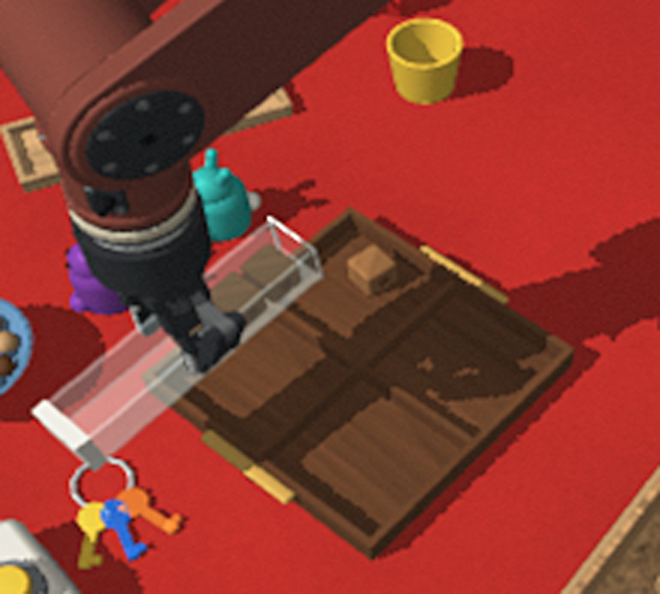

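>>> {"method": "carry_out", "body": {"rows": [0,-0.025,0,0,0,-0.05,0,-0.002,0,-0.06,0.01,-0.002,0,-0.05,0.01,0,0,-0.03,0.005,0]}}

```text
clock: 31.22
position: [0.7227, -0.0211, 0.1402]
tool_rot: [-179.9, -1.3, -82.6]
wrist_force: [-1.0, -0.6, -1.1]
opening: 0.0434
```

>>> {"method": "carry_out", "body": {"rows": [0,-0.01,0,0,0,0,0,0]}}

```text
clock: 31.38
position: [0.7271, -0.0207, 0.1392]
tool_rot: [-180.0, -1.3, -82.5]
wrist_force: [-0.3, 0.6, -1.6]
opening: 0.0433
```

```bash
python3 m.py .744 -.017 .14 -82;  python3 - <<'E'
from h import *
im,P=cloud("wrist"); cv2.imwrite("pics/w12.png",im)
E
```

```text
clk 31.38 p [ 0.7271 -0.0207  0.1392] rot [-180.    -1.3  -82.5] open 0.0433 | rows 1 per row [-0.0036 -0.0432 -0.002 ] -0.0061 total [-0.0036 -0.0432 -0.002 ] -0.0061
```

View pics/w12.png

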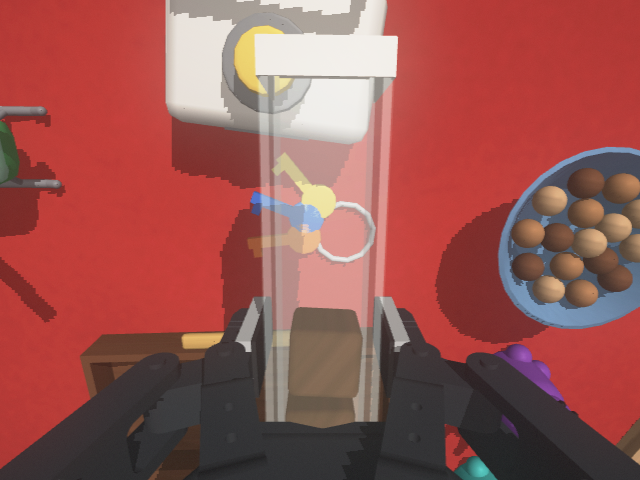

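```bash
python3 - <<'E'
from h import *
im,P=cloud("side"); X,Y,Z=P[...,0],P[...,1],P[...,2]
q=P[(X>.78)&(X<.92)&(Y>-.06)&(Y<.1)&(Z>.01)&(Z<.09)]
print(q.min(0),q.max(0),np.percentile(q[:,2],[50,90,99]))
E
```

```text
[ 0.79310989 -0.03710236  0.01005866] [0.88390622 0.08400351 0.07517759] [0.04658618 0.06747956 0.07325822]
```

>>> {"method": "carry_out", "body": {"rows": [0,0.03,-0.025,0,0,0.05,-0.045,0,0,0.07,-0.055,0,0,-0.08,0.055,0,0,-0.07,0.045,0]}}

```text
clock: 31.9
position: [0.7092, -0.021, 0.1578]
tool_rot: [179.7, -1.3, -82.6]
wrist_force: [-0.8, 0.3, -1.5]
opening: 0.0435
```

>>> {"method": "carry_out", "body": {"rows": [0,-0.04,0.02,0,0,-0.02,0.005,0,0,0,0,0]}}

```text
clock: 32.15
position: [0.7312, -0.018, 0.1487]
tool_rot: [179.7, -1.3, -82.7]
wrist_force: [-0.7, -0.0, -2.0]
opening: 0.0434
```

```bash
python3 m.py .727 -.02 .14 -82;  python3 - <<'E'
from h import *
im,P=cloud("wrist"); cv2.imwrite("pics/w13.png",im)
im,P=cloud("side"); cv2.imwrite("pics/sd13.png",cv2.resize(im[140:320,200:420],None,fx=3.5,fy=3.2,interpolation=cv2.INTER_CUBIC))
E
```

```text
clk 32.15 p [ 0.7312 -0.018   0.1487] rot [179.7  -1.3 -82.7] open 0.0434 | rows 1 per row [0.0031 0.0109 0.0219] -0.0074 total [0.0031 0.0109 0.0219] -0.0074
```

View pics/w13.png

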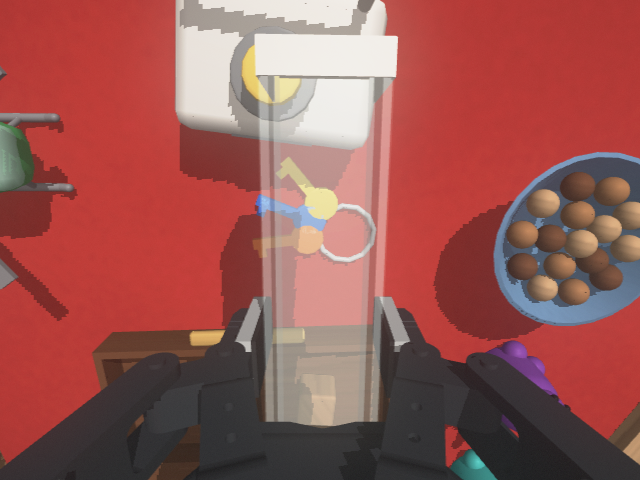

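View pics/sd13.png

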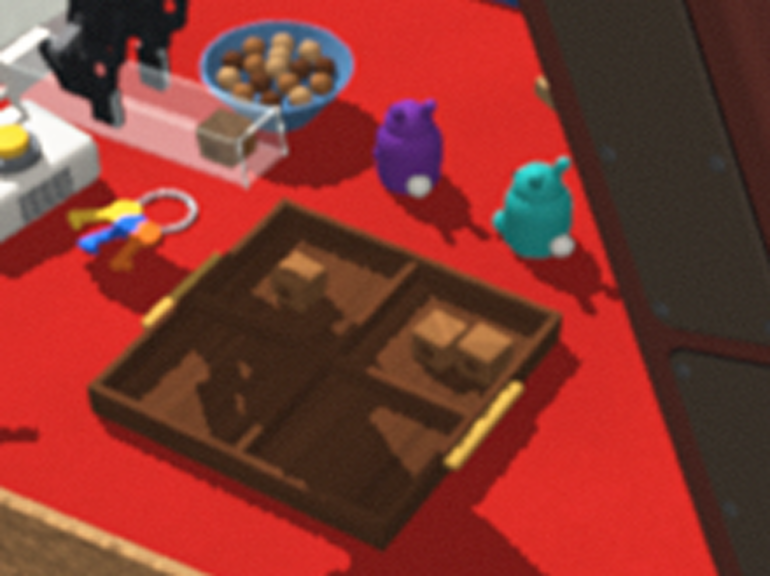

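```bash
python3 - <<'E'
from h import *
im,P=cloud("scene")
o,Z=topdown(P,im,.2,.85,-.75,.1,.004,.0015)
o2,Z2=topdown(*cloud("side")[::-1],.2,.85,-.75,.1,.004,.0015)
m=(o.sum(2)==0); o[m]=o2[m]
o=cv2.dilate(o,np.ones((2,2)))
for k in range(0,9): cv2.putText(o,f"{.1-.1*k:.1f}",(int(k*66.7),10),0,.35,(255,255,255))
for k in range(0,7): cv2.putText(o,f"{.8-.1*k:.1f}",(0,int(33+k*66.7)),0,.35,(255,255,255))
cv2.imwrite("pics/td2.png",o)
E
```

```text
(no output)
```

View pics/td2.png

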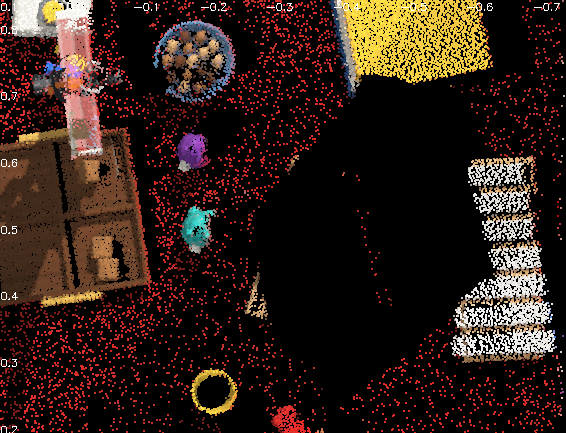

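>>> {"method": "carry_out", "body": {"rows": [0.01,0.01,-0.03,0,0.03,0.02,-0.04,0.01,0.05,0.035,-0.03,0.019,0.065,0.045,-0.01,0.019,0.072,0.045,0,0.019]}}

```text
clock: 32.77
position: [0.6752, -0.1102, 0.2]
tool_rot: [179.8, -1.2, -88.4]
wrist_force: [-0.2, 0.3, -1.2]
opening: 0.0435
```

>>> {"method": "carry_out", "body": {"rows": [0.074,0.04,0,0.019,0.075,0.037,0,0.019,0.077,0.034,0,0.019,0.078,0.031,0,0.019,0.079,0.029,0,0.019]}}

```text
clock: 33.18
position: [0.5965, -0.2684, 0.2137]
tool_rot: [-179.6, -1.5, -97.3]
wrist_force: [0.6, -0.8, -1.2]
opening: 0.044
```

```bash
python3 m.py .485 -.475 .19 -107
```

```text
clk 33.18 p [ 0.5965 -0.2684  0.2137] rot [-179.6   -1.5  -97.3] open 0.044 | rows 6 per row [0.091  0.0353 0.012 ] 0.018 total [0.5459 0.2117 0.0718] 0.1081
```

>>> {"method": "carry_out", "body": {"rows": [0.08,0.036,0.005,0.018,0.08,0.034,0.01,0.018,0.08,0.032,0.01,0.018,0.08,0.03,0.01,0.018,0.075,0.028,0.01,0.018]}}

```text
clock: 33.6
position: [0.4984, -0.422, 0.2094]
tool_rot: [-178.8, -1.7, -105.9]
wrist_force: [1.1, -0.3, -1.1]
opening: 0.0437
```

>>> {"method": "carry_out", "body": {"rows": [0.05,0.02,0.01,0.01,0.025,0.01,0.01,0,0,0,0,0]}}

```text
clock: 33.85
position: [0.4713, -0.4554, 0.2055]
tool_rot: [-178.7, -2.0, -107.3]
wrist_force: [-0.3, 0.3, -1.2]
opening: 0.0433
```

```bash
python3 m.py .485 -.475 .08 -107;  python3 - <<'E'
from h import *
im,P=cloud("wrist"); cv2.imwrite("pics/w14.png",im)
im,P=cloud("scene"); cv2.imwrite("pics/s14.png",im)
E
```

```text
clk 33.85 p [ 0.4713 -0.4554  0.2055] rot [-178.7   -2.  -107.3] open 0.0433 | rows 4 per row [ 0.0064 -0.01    0.079 ] -0.001 total [ 0.0256 -0.0402  0.3158] -0.0038
```

View pics/w14.png

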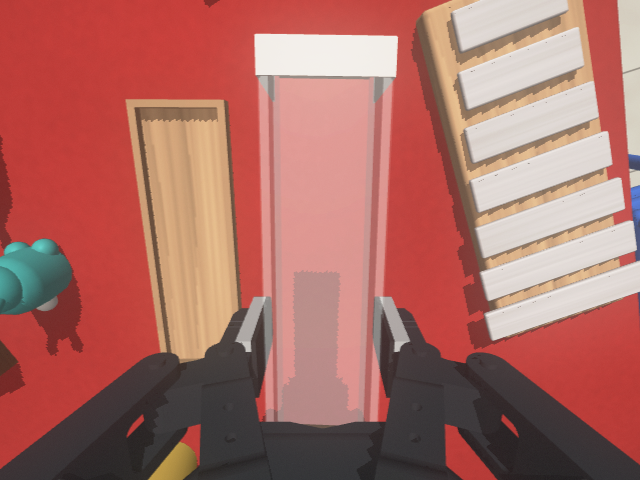

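View pics/s14.png

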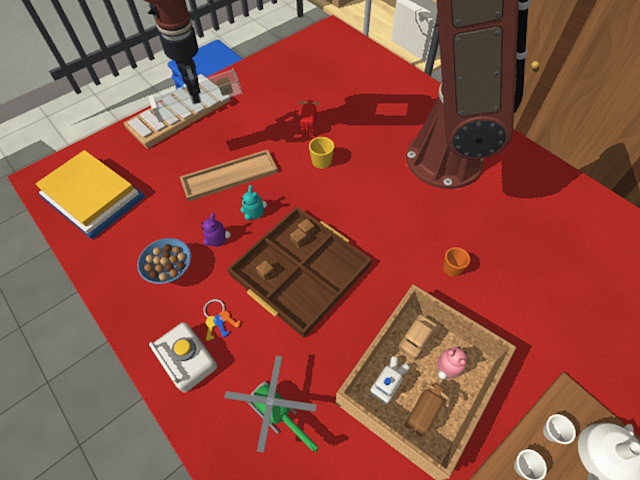

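>>> {"method": "carry_out", "body": {"rows": [0,-0.005,0.04,0,0,-0.005,0.07,0,0,-0.005,0.08,0,0,-0.005,0.07,0,0,0,0.05,0]}}

```text
clock: 34.37
position: [0.4961, -0.4594, 0.0921]
tool_rot: [-177.4, -2.4, -106.7]
wrist_force: [-1.1, 1.0, -1.7]
opening: 0.0437
```

>>> {"method": "carry_out", "body": {"rows": [0,0,0.03,0,0,0,0.015,0,0,0,0,0]}}

```text
clock: 34.62
position: [0.498, -0.4526, 0.0677]
tool_rot: [-177.9, -2.0, -106.2]
wrist_force: [0.1, 0.9, -1.7]
opening: 0.0435
```

```bash
python3 m.py .475 -.460 .04 -107
```

```text
clk 34.62 p [ 0.498  -0.4526  0.0677] rot [-177.9   -2.  -106.2] open 0.0435 | rows 1 per row [0.0316 0.0527 0.0686] 0.0085 total [0.0316 0.0527 0.0686] 0.0085
```

>>> {"method": "carry_out", "body": {"rows": [0.01,0.01,0.02,0,0.005,0.01,0.02,0,0,0.005,0.01,0,0,0,0.005,0]}}

```text
clock: 34.95
position: [0.4899, -0.4579, 0.0489]
tool_rot: [-177.5, -2.2, -106.1]
wrist_force: [-0.5, 0.2, -1.3]
opening: 0.0435
```

```bash
python3 m.py .475 -.460 .04 -107
```

```text
clk 34.95 p [ 0.4899 -0.4579  0.0489] rot [-177.5   -2.2 -106.1] open 0.0435 | rows 1 per row [0.0145 0.0354 0.0212] 0.0102 total [0.0145 0.0354 0.0212] 0.0102
```

>>> {"method": "carry_out", "body": {"rows": [0,0,0.008,0,0,0,0.008,0,0,0,0.006,0]}}

```text
clock: 35.2
position: [0.4904, -0.4601, 0.0414]
tool_rot: [-177.3, -2.3, -106.2]
wrist_force: [-0.9, 0.6, 2.1]
opening: 0.0436
```

>>> {"method": "carry_out", "body": {"rows": [0,0,0.006,0,0,0,0.004,0]}}

```text
clock: 35.37
position: [0.4909, -0.4614, 0.0385]
tool_rot: [-177.2, -2.4, -106.2]
wrist_force: [-2.0, 1.7, 1.9]
opening: 0.0437
```

```bash
python3 m.py .475 -.460 .04 -107
```

```text
clk 35.37 p [ 0.4909 -0.4614  0.0385] rot [-177.2   -2.4 -106.2] open 0.0437 | rows 1 per row [ 0.0079  0.0388 -0.0052] 0.0089 total [ 0.0079  0.0388 -0.0052] 0.0089
```

>>> {"method": "carry_out", "body": {"rows": [0,0,0.002,0,0,0,0,0,0,0,0,0], "gripper": -0.45}}

```text
clock: 35.62
position: [0.4917, -0.4622, 0.0383]
tool_rot: [-177.1, -2.4, -106.2]
wrist_force: [0.3, -0.3, 0.8]
opening: 0.062
```

>>> {"method": "carry_out", "body": {"rows": [0,0,-0.03,0,0,0,-0.06,0,0,0,-0.09,0,0,0,-0.09,0,0,0,-0.09,0]}}

```text
clock: 36.03
position: [0.4815, -0.4482, 0.1765]
tool_rot: [-178.2, -1.7, -106.2]
wrist_force: [-0.1, -0.1, -0.1]
opening: 0.0617
```

>>> {"method": "carry_out", "body": {"rows": [0,0,-0.06,0,0,0,-0.03,0]}}

```text
clock: 36.2
position: [0.483, -0.4489, 0.2234]
tool_rot: [-177.6, -2.1, -106.2]
wrist_force: [-0.1, -0.5, 0.6]
opening: 0.0621
```

```bash
python3 - <<'E'
from h import *
im,P=cloud("scene"); cv2.imwrite("pics/s15.png",cv2.resize(im[60:350,100:400],None,fx=2.5,fy=2,interpolation=cv2.INTER_CUBIC))
X,Y,Z=P[...,0],P[...,1],P[...,2]
b=(X>.40)&(X<.65)&(Y>-.12)&(Y<.14)&(Z>.0325)&(Z<.042)
q=P[b]
# cluster
m=b.astype(np.uint8); m=cv2.morphologyEx(m,cv2.MORPH_OPEN,np.ones((3,3)))
n,l,st,_=cv2.connectedComponentsWithStats(m)
for i in range(1,n):
    if st[i,4]>25:
        q=P[l==i]; print(st[i],cv2.minAreaRect((q[:,:2]*1000).astype(np.float32)))
E
python3 m.py .47 -.05 .18 -82
```

```text
[290 219  24  22 260] ((463.7312316894531, -57.18861389160156), (63.83377456665039, 33.06873321533203), 12.68626594543457)
[256 261  17  14 153] ((593.8773193359375, -33.263771057128906), (29.64073944091797, 30.559635162353516), 89.82545471191406)
clk 36.25 p [ 0.4841 -0.4501  0.2264] rot [-177.4   -2.2 -106.2] open 0.062 | rows 10 per row [-0.0955  0.0316  0.0064] -0.0268 total [-0.9547  0.3156  0.0642] -0.2685
```

View pics/s15.png

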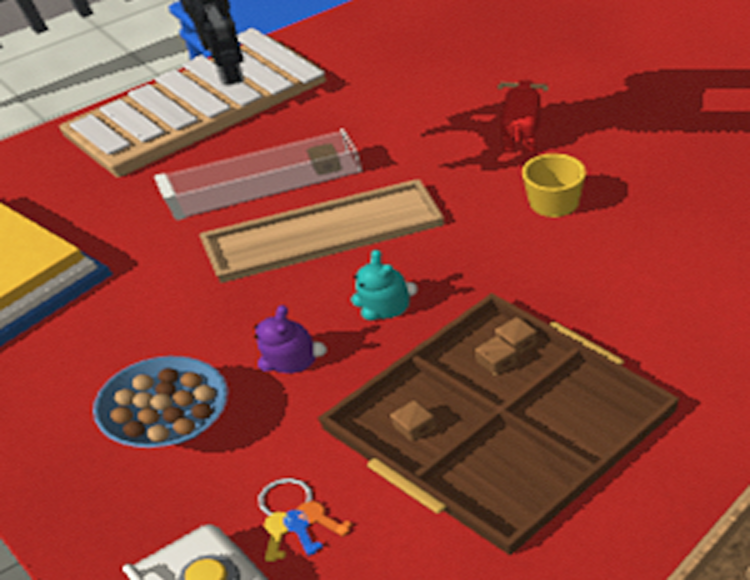

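>>> {"method": "carry_out", "body": {"rows": [-0.05,0.014,0,-0.03,-0.088,0.022,0.005,-0.03,-0.089,0.017,0.005,-0.03,-0.09,0.012,0.008,-0.03,-0.09,0.008,0.008,-0.03]}}

```text
clock: 36.67
position: [0.4848, -0.2889, 0.2087]
tool_rot: [-177.6, -3.4, -92.7]
wrist_force: [0.7, 0.5, 0.7]
opening: 0.0619
```

>>> {"method": "carry_out", "body": {"rows": [-0.09,0.003,0.008,-0.03,-0.09,-0.002,0.008,-0.03,-0.09,-0.007,0.01,-0.03,-0.088,-0.012,0.01,-0.03,-0.07,-0.013,0.01,-0.03]}}

```text
clock: 37.08
position: [0.4844, -0.1075, 0.1725]
tool_rot: [-178.9, -3.5, -78.6]
wrist_force: [-0.1, 0.9, 0.3]
opening: 0.0618
```

```bash
python3 m.py .475 -.055 .15 -77
```

```text
clk 37.08 p [ 0.4844 -0.1075  0.1725] rot [-178.9   -3.5  -78.6] open 0.0618 | rows 2 per row [-0.0682 -0.001   0.024 ] -0.0086 total [-0.1364 -0.0021  0.048 ] -0.0173
```

>>> {"method": "carry_out", "body": {"rows": [-0.055,0,0.005,-0.009,-0.035,0,0.01,-0.005,-0.015,0,0.01,0,0,0,0,0], "gripper": -0.2}}

```text
clock: 37.42
position: [0.47, -0.0576, 0.1526]
tool_rot: [-179.5, -3.1, -76.6]
wrist_force: [-0.6, -0.4, 0.3]
opening: 0.0513
```

Run:
```python
from h import *
print(r.state()['position'],r.state()['tool_rot'])
im,P=cloud("wrist"); cv2.imwrite("pics/w15.png",im)
X,Y,Z=P[...,0],P[...,1],P[...,2]
b=(X>.415)&(X<.53)&(Y>-.11)&(Y<0)&(Z>.0325)&(Z<.05)
n,l,st,_=cv2.connectedComponentsWithStats(cv2.morphologyEx(b.astype(np.uint8),cv2.MORPH_OPEN,np.ones((5,5))))
for i in range(1,n):
    if st[i,4]>100: 
        q=P[l==i]; print(st[i],cv2.minAreaRect((q[:,:2]*1000).astype(np.float32)),np.median(q[:,2]))
```

```text
[ 0.47001961 -0.05764797  0.15257168] [-179.50587917   -3.10257442  -76.63798105]
[ 287  212   46   45 1660] ((478.8525695800781, -54.35850524902344), (29.591583251953125, 29.42188835144043), 1.3101799488067627) 0.03492970212494609
[ 290  258   45   42 1479] ((446.5854187011719, -63.38661575317383), (29.481876373291016, 29.633649826049805), 2.2424001693725586) 0.034884645833860556
```

View pics/w15.png

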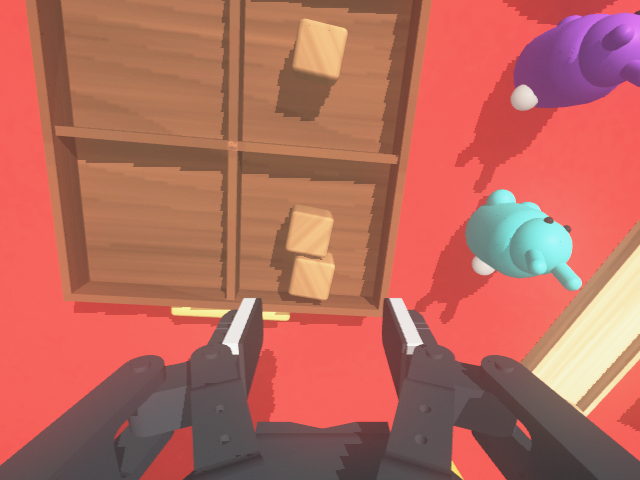

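```bash
python3 m.py .479 -.0545 .08 -89
```

```text
clk 37.47 p [ 0.4702 -0.0583  0.1529] rot [-179.5   -3.1  -76.7] open 0.0511 | rows 2 per row [-0.007  -0.0109  0.0909] 0.0685 total [-0.014  -0.0219  0.1819] 0.137
```

>>> {"method": "carry_out", "body": {"rows": [-0.004,-0.005,0.03,0.05,-0.004,-0.005,0.05,0.05,-0.004,-0.005,0.05,0.037,0,-0.004,0.03,0,0,0,0.01,0]}}

```text
clock: 37.88
position: [0.4837, -0.0623, 0.0855]
tool_rot: [-178.3, -3.2, -90.0]
wrist_force: [-0.3, -0.3, -0.1]
opening: 0.0513
```

```bash
python3 m.py .479 -.0545 .028 -89
```

```text
clk 37.88 p [ 0.4837 -0.0623  0.0855] rot [-178.3   -3.2  -90. ] open 0.0513 | rows 2 per row [-0.0137  0.008   0.0711] -0.0054 total [-0.0275  0.016   0.1421] -0.0108
```

>>> {"method": "carry_out", "body": {"rows": [-0.015,0.006,0.02,-0.005,-0.01,0.005,0.03,-0.005,-0.004,0.003,0.03,0,0,0,0.02,0,0,0,0.01,0]}}

```text
clock: 38.3
position: [0.4816, -0.0566, 0.0401]
tool_rot: [-178.1, -3.3, -89.3]
wrist_force: [0.1, 0.1, -0.3]
opening: 0.051
```

```bash
python3 m.py .479 -.0545 .028 -89
```

```text
clk 38.3 p [ 0.4816 -0.0566  0.0401] rot [-178.1   -3.3  -89.3] open 0.051 | rows 1 per row [-0.007   0.0075  0.0296] -0.003 total [-0.007   0.0075  0.0296] -0.003
```

>>> {"method": "carry_out", "body": {"rows": [-0.006,0.004,0.012,0,0,0.003,0.012,0,0,0,0.003,0]}}

```text
clock: 38.55
position: [0.4796, -0.0553, 0.0286]
tool_rot: [-178.1, -3.4, -89.3]
wrist_force: [0.3, -0.3, 0.4]
opening: 0.0514
```

>>> {"method": "carry_out", "body": {"rows": [0,0,0.002,0,0,0,0,0,0,0,0,0], "gripper": 1, "force": 25}}

```text
clock: 38.8
position: [0.4804, -0.0555, 0.0285]
tool_rot: [-178.0, -3.4, -89.3]
wrist_force: [-0.4, 0.4, -0.4]
opening: 0.03
```

>>> {"method": "carry_out", "body": {"rows": [0,0,0,0,0,0,-0.03,0,0,0,-0.06,0,0,0,-0.06,0,0,0,-0.03,0]}}

```text
clock: 39.22
position: [0.4749, -0.0507, 0.0998]
tool_rot: [-178.4, -3.3, -89.3]
wrist_force: [1.2, -0.7, -0.2]
opening: 0.0298
```

```bash
python3 m.py .461 .057 .11 -89
```

```text
clk 39.22 p [ 0.4749 -0.0507  0.0998] rot [-178.4   -3.3  -89.3] open 0.0298 | rows 3 per row [-0.0893  0.0101 -0.0139] -0.0011 total [-0.2679  0.0303 -0.0416] -0.0033
```

Bead gripped (30 mm). Carry to part3.

>>> {"method": "carry_out", "body": {"rows": [-0.04,0.005,0,0,-0.07,0.008,0,0,-0.075,0.009,0,0,-0.05,0.006,0,0,-0.02,0,0,0]}}

```text
clock: 39.63
position: [0.4688, 0.0513, 0.1013]
tool_rot: [-177.4, -3.5, -89.7]
wrist_force: [-0.9, 0.0, -0.4]
opening: 0.0301
```

```bash
python3 m.py .461 .057 .031 -89
```

```text
clk 39.63 p [0.4688 0.0513 0.1013] rot [-177.4   -3.5  -89.7] open 0.0301 | rows 2 per row [-0.0125  0.0136  0.0868] -0.0038 total [-0.0251  0.0273  0.1736] -0.0076
```

>>> {"method": "carry_out", "body": {"rows": [-0.008,0.006,0.03,0,-0.008,0.006,0.045,0,-0.005,0.006,0.045,0,0,0.006,0.025,0,0,0,0.012,0]}}

```text
clock: 40.05
position: [0.4665, 0.0576, 0.0395]
tool_rot: [-176.8, -3.5, -89.3]
wrist_force: [-0.4, -0.1, -0.1]
opening: 0.03
```

```bash
python3 m.py .461 .057 .030 -89
```

```text
clk 40.05 p [0.4665 0.0576 0.0395] rot [-176.8   -3.5  -89.3] open 0.03 | rows 1 per row [-0.0001  0.0152  0.0229] -0.0036 total [-0.0001  0.0152  0.0229] -0.0036
```

>>> {"method": "carry_out", "body": {"rows": [0,0.004,0.01,0,0,0.003,0.008,0,0,0,0.004,0]}}

```text
clock: 40.3
position: [0.4643, 0.0561, 0.0296]
tool_rot: [-176.8, -3.6, -89.3]
wrist_force: [-0.7, -0.4, -0.3]
opening: 0.0303
```

>>> {"method": "carry_out", "body": {"rows": [0,0,0,0,0,0,0,0,0,0,0,0], "gripper": -0.2}}

```text
clock: 40.55
position: [0.4656, 0.0556, 0.0306]
tool_rot: [-176.7, -3.6, -89.4]
wrist_force: [-0.3, 0.8, 0.0]
opening: 0.0509
```

>>> {"method": "carry_out", "body": {"rows": [0,0,-0.03,0,0,0,-0.06,0,0,0,-0.09,0,0,0,-0.1,0,0,0,-0.1,0]}}

```text
clock: 40.97
position: [0.4497, 0.0645, 0.1791]
tool_rot: [-177.8, -3.6, -89.4]
wrist_force: [0.8, -0.4, -0.5]
opening: 0.0515
```

>>> {"method": "carry_out", "body": {"rows": [0,0,-0.05,0,0,0,-0.02,0], "gripper": -1}}

```text
clock: 41.13
position: [0.453, 0.0668, 0.2174]
tool_rot: [-176.9, -3.6, -89.4]
wrist_force: [0.6, 0.4, 0.3]
opening: 0.0733
```

```bash
python3 - <<'E'
from h import *
im,P=cloud("scene"); cv2.imwrite("pics/s16.png",cv2.resize(im[60:350,100:400],None,fx=2.5,fy=2,interpolation=cv2.INTER_CUBIC))
E
python3 m.py .487 -.46 .22 -106
```

```text
clk 41.18 p [0.4543 0.0669 0.2187] rot [-176.7   -3.6  -89.4] open 0.0801 | rows 14 per row [ 0.094  -0.0046  0.0059] 0.0132 total [ 1.3155 -0.064   0.0825] 0.1842
```

View pics/s16.png

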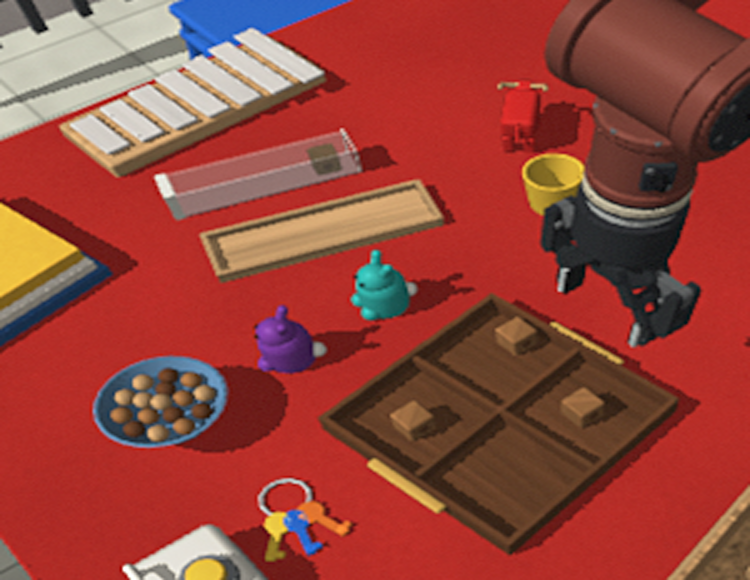

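>>> {"method": "carry_out", "body": {"rows": [0.05,-0.003,0,0.01,0.085,-0.005,0.002,0.013,0.093,-0.005,0.002,0.013,0.093,-0.005,0.002,0.013,0.093,-0.008,0.002,0.013]}}

```text
clock: 41.6
position: [0.459, -0.0976, 0.2221]
tool_rot: [-176.4, -3.0, -94.4]
wrist_force: [1.2, 0.4, 0.4]
opening: 0.0854
```

>>> {"method": "carry_out", "body": {"rows": [0.093,-0.01,0.002,0.013,0.093,-0.014,0.002,0.013,0.093,-0.017,0.002,0.013,0.093,-0.02,0.002,0.013,0.093,-0.022,0.002,0.013]}}

```text
clock: 42.02
position: [0.464, -0.2936, 0.2187]
tool_rot: [-176.8, -2.2, -100.6]
wrist_force: [0.9, 0.2, 0.8]
opening: 0.0856
```

```bash
python3 m.py .487 -.46 .2 -106
```

```text
clk 42.02 p [ 0.464  -0.2936  0.2187] rot [-176.8   -2.2 -100.6] open 0.0856 | rows 5 per row [ 0.0792 -0.0259  0.0139] 0.0119 total [ 0.3962 -0.1297  0.0697] 0.0597
```

>>> {"method": "carry_out", "body": {"rows": [0.085,-0.025,0.005,0.012,0.08,-0.026,0.005,0.012,0.07,-0.026,0.01,0.012,0.05,-0.026,0.01,0.012,0.02,-0.015,0.01,0.005]}}

```text
clock: 42.43
position: [0.4792, -0.4354, 0.1979]
tool_rot: [-177.2, -1.8, -106.1]
wrist_force: [-0.7, 0.3, 0.3]
opening: 0.0852
```

>>> {"method": "carry_out", "body": {"rows": [0,0,0,0]}}

```text
clock: 42.52
position: [0.4781, -0.4371, 0.1944]
tool_rot: [-177.4, -1.7, -106.3]
wrist_force: [-0.0, -0.7, -1.0]
opening: 0.0852
```

```bash
python3 - <<'E'
from h import *
im,P=cloud("wrist"); cv2.imwrite("pics/w16.png",im)
X,Y,Z=P[...,0],P[...,1],P[...,2]
q=P[(Z>.038)&(Z<.05)&(X>.33)&(X<.65)&(Y<-.40)&(Y>-.54)]
print(len(q),cv2.minAreaRect((q[:,:2]*1000).astype(np.float32)))
E
python3 m.py .487 -.46 .1 -106
```

```text
15522 ((487.0115661621094, -462.58685302734375), (46.075531005859375, 217.16165161132812), 73.75923156738281)
clk 42.57 p [ 0.4776 -0.4359  0.1941] rot [-177.5   -1.6 -106.3] open 0.0854 | rows 3 per row [ 0.0149 -0.0096  0.0794] -0.0009 total [ 0.0446 -0.0289  0.2381] -0.0028
```

View pics/w16.png

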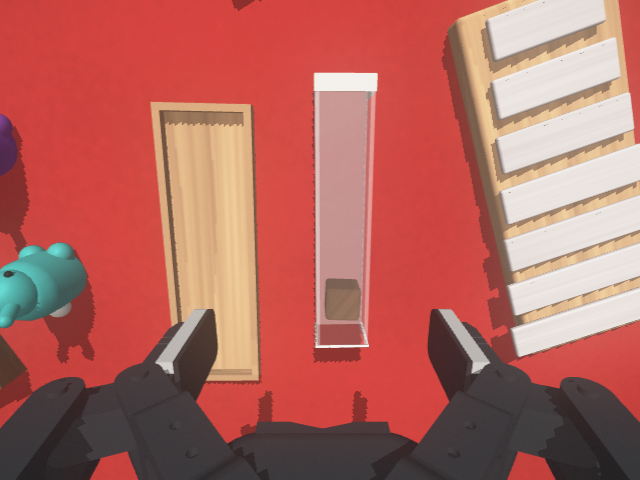

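>>> {"method": "carry_out", "body": {"rows": [0.014,-0.006,0.05,-0.001,0.014,-0.006,0.08,-0.001,0.014,-0.005,0.08,0,0.01,0,0.06,0,0,0,0.03,0], "gripper": -0.55}}

```text
clock: 42.98
position: [0.4841, -0.4599, 0.0728]
tool_rot: [-177.3, -1.7, -105.8]
wrist_force: [-1.5, 1.0, -0.6]
opening: 0.0661
```

>>> {"method": "carry_out", "body": {"rows": [0,0,0,0]}}

```text
clock: 43.07
position: [0.4821, -0.4564, 0.0683]
tool_rot: [-177.7, -1.4, -105.8]
wrist_force: [-0.3, 0.5, 0.1]
opening: 0.0659
```

```bash
python3 m.py .487 -.4626 .031 -106.2
```

```text
clk 43.07 p [ 0.4821 -0.4564  0.0683] rot [-177.7   -1.4 -105.8] open 0.0659 | rows 1 per row [ 0.0094 -0.0123  0.0941] 0.0047 total [ 0.0094 -0.0123  0.0941] 0.0047
```

>>> {"method": "carry_out", "body": {"rows": [0.006,-0.006,0.025,0.002,0.004,-0.006,0.03,0.002,0,0,0.025,0,0,0,0.015,0,0,0,0,0]}}

```text
clock: 43.48
position: [0.4892, -0.462, 0.0306]
tool_rot: [-177.5, -1.4, -106.0]
wrist_force: [-0.3, 0.4, 0.1]
opening: 0.0659
```

```bash
python3 m.py .487 -.4626 .031 -106.2
```

```text
clk 43.48 p [ 0.4892 -0.462   0.0306] rot [-177.5   -1.4 -106. ] open 0.0659 | rows 1 per row [ 0.0031  0.0048 -0.0011] 0.002 total [ 0.0031  0.0048 -0.0011] 0.002
```

>>> {"method": "carry_out", "body": {"rows": [0,0,0,0,0,0,0,0,0,0,0,0,0,0,0,0], "gripper": 1, "force": 28}}

```text
clock: 43.82
position: [0.4903, -0.463, 0.0327]
tool_rot: [-177.4, -1.5, -106.0]
wrist_force: [1.1, -0.5, -1.2]
opening: 0.0441
```

>>> {"method": "carry_out", "body": {"rows": [0,0,-0.01,0,0,0,-0.03,0,0,0,-0.05,0,0,0,-0.07,0,0,0,-0.08,0]}}

```text
clock: 44.23
position: [0.4817, -0.4538, 0.1238]
tool_rot: [-178.3, -0.9, -106.0]
wrist_force: [0.0, -0.9, -1.9]
opening: 0.0438
```

>>> {"method": "carry_out", "body": {"rows": [0,0,-0.08,0,0,0,-0.07,0,0,0,-0.05,0,0,0,-0.02,0]}}

```text
clock: 44.57
position: [0.4805, -0.4529, 0.2264]
tool_rot: [-177.7, -1.3, -106.0]
wrist_force: [0.3, -0.3, -0.5]
opening: 0.0439
```

```bash
python3 m.py .70 .09 .18 -82
```

```text
clk 44.57 p [ 0.4805 -0.4529  0.2264] rot [-177.7   -1.3 -106. ] open 0.0439 | rows 15 per row [-0.0972 -0.0099  0.006 ] -0.0178 total [-1.4583 -0.149   0.0894] -0.267
```

>>> {"method": "carry_out", "body": {"rows": [-0.03,-0.005,0,-0.01,-0.06,-0.01,0,-0.018,-0.08,-0.016,0,-0.018,-0.086,-0.019,0,-0.018,-0.086,-0.021,0,-0.018]}}

```text
clock: 44.98
position: [0.5382, -0.3272, 0.2269]
tool_rot: [-177.6, -2.0, -98.9]
wrist_force: [0.7, 0.7, -1.8]
opening: 0.0441
```

>>> {"method": "carry_out", "body": {"rows": [-0.085,-0.024,0,-0.018,-0.085,-0.027,0,-0.018,-0.084,-0.03,0,-0.018,-0.084,-0.033,0,-0.018,-0.083,-0.035,0,-0.018]}}

```text
clock: 45.4
position: [0.6109, -0.1501, 0.2137]
tool_rot: [-178.6, -1.8, -90.2]
wrist_force: [1.3, 0.1, -0.2]
opening: 0.0435
```

```bash
python3 m.py .735 .095 .15 -82
```

```text
clk 45.4 p [ 0.6109 -0.1501  0.2137] rot [-178.6   -1.8  -90.2] open 0.0435 | rows 7 per row [-0.0884 -0.0436  0.021 ] -0.013 total [-0.6186 -0.305   0.1471] -0.0908
```

>>> {"method": "carry_out", "body": {"rows": [-0.084,-0.038,0.01,-0.014,-0.083,-0.041,0.01,-0.014,-0.082,-0.043,0.01,-0.014,-0.08,-0.045,0.015,-0.014,-0.078,-0.045,0.015,-0.014]}}

```text
clock: 45.82
position: [0.6857, 0.0307, 0.1775]
tool_rot: [-179.4, -1.7, -83.2]
wrist_force: [-0.2, -0.8, -1.3]
opening: 0.0436
```

>>> {"method": "carry_out", "body": {"rows": [-0.06,-0.035,0.015,-0.01,-0.035,-0.02,0.015,-0.005,-0.015,-0.01,0.01,0,0,0,0,0]}}

```text
clock: 46.15
position: [0.7016, 0.0928, 0.1493]
tool_rot: [179.8, -1.3, -81.0]
wrist_force: [-0.1, -0.4, -1.6]
opening: 0.0436
```

```bash
python3 m.py .735 .095 .14 -82
python3 - <<'E'
from h import *
im,P=cloud("wrist"); cv2.imwrite("pics/w17.png",im)
im,P=cloud("side"); cv2.imwrite("pics/sd17.png",cv2.resize(im[140:320,150:370],None,fx=3.5,fy=3.2,interpolation=cv2.INTER_CUBIC))
E
```

```text
clk 46.15 p [0.7016 0.0928 0.1493] rot [179.8  -1.3 -81. ] open 0.0436 | rows 1 per row [ 0.0072 -0.0835  0.023 ] 0.0113 total [ 0.0072 -0.0835  0.023 ] 0.0113
```

View pics/w17.png

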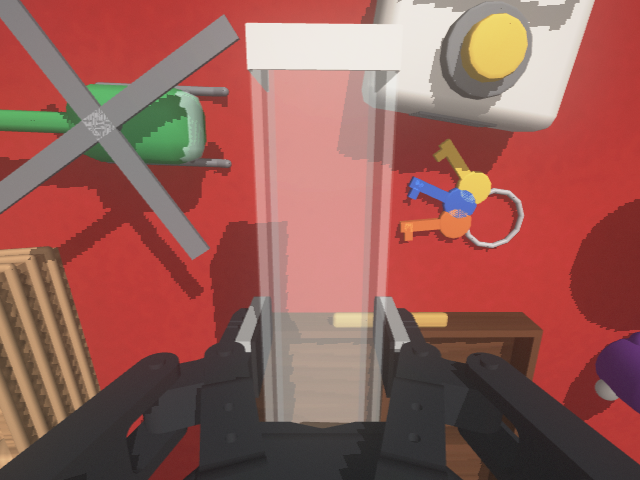

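View pics/sd17.png

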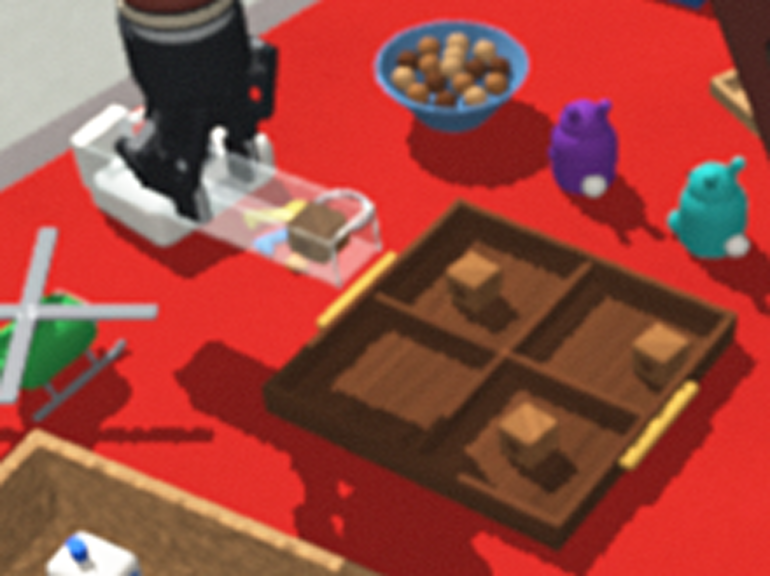

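>>> {"method": "carry_out", "body": {"rows": [0,0.015,0,0,0,0.03,0,0,0,0.045,0,0,0,-0.05,0.02,0,0,-0.04,0.01,0]}}

```text
clock: 46.67
position: [0.6917, 0.0813, 0.1373]
tool_rot: [179.2, -1.5, -81.6]
wrist_force: [0.8, -0.1, 0.1]
opening: 0.0437
```

>>> {"method": "carry_out", "body": {"rows": [0,-0.02,0,0,0,0,0,0]}}

```text
clock: 46.83
position: [0.6995, 0.0788, 0.1373]
tool_rot: [179.2, -1.5, -81.8]
wrist_force: [0.8, -0.1, -0.7]
opening: 0.0436
```

```bash
python3 m.py .70 .095 .14 -82
python3 - <<'E'
from h import *
im,P=cloud("side"); cv2.imwrite("pics/sd18.png",cv2.resize(im[140:320,150:370],None,fx=3.5,fy=3.2,interpolation=cv2.INTER_CUBIC))
E
```

```text
clk 46.83 p [0.6995 0.0788 0.1373] rot [179.2  -1.5 -81.8] open 0.0436 | rows 1 per row [-0.0398 -0.0068 -0.0078] 0.0017 total [-0.0398 -0.0068 -0.0078] 0.0017
```

View pics/sd18.png

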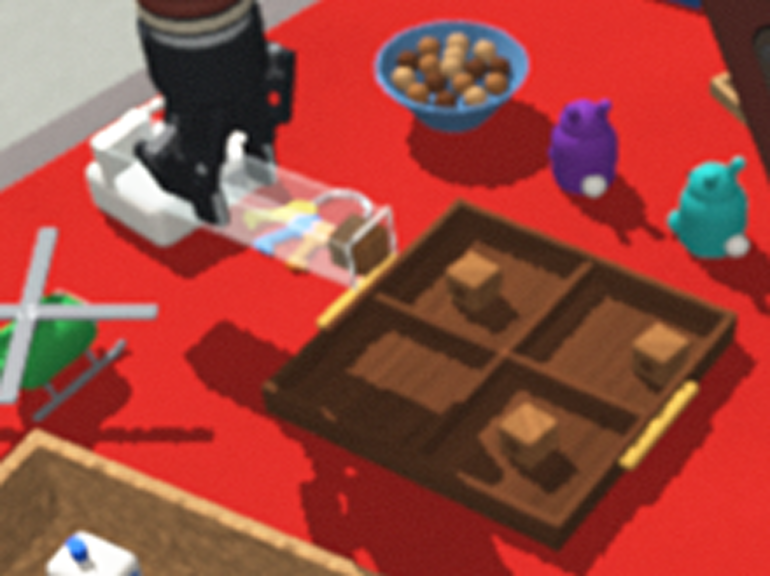

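>>> {"method": "carry_out", "body": {"rows": [-0.012,0.015,0,0,-0.012,0.03,0,0,-0.006,0.04,0,0,0,-0.05,0.02,0,0,-0.05,0.01,0]}}

```text
clock: 47.3
position: [0.6939, 0.089, 0.1261]
tool_rot: [178.7, -1.5, -82.0]
wrist_force: [0.6, 0.2, -0.6]
opening: 0.0435
```

>>> {"method": "carry_out", "body": {"rows": [0,-0.025,0,0,0,0,0,0]}}

```text
clock: 47.47
position: [0.704, 0.0908, 0.1261]
tool_rot: [178.7, -1.5, -82.0]
wrist_force: [0.3, 0.3, 0.2]
opening: 0.0438
```

```bash
python3 m.py .70 .095 .14 -82
python3 - <<'E'
from h import *
im,P=cloud("side"); cv2.imwrite("pics/sd19.png",cv2.resize(im[140:320,150:370],None,fx=3.5,fy=3.2,interpolation=cv2.INTER_CUBIC))
E
```

```text
clk 47.47 p [0.704  0.0908 0.1261] rot [178.7  -1.5 -82. ] open 0.0438 | rows 1 per row [-0.011   0.0093 -0.0348] -0.0005 total [-0.011   0.0093 -0.0348] -0.0005
```

View pics/sd19.png

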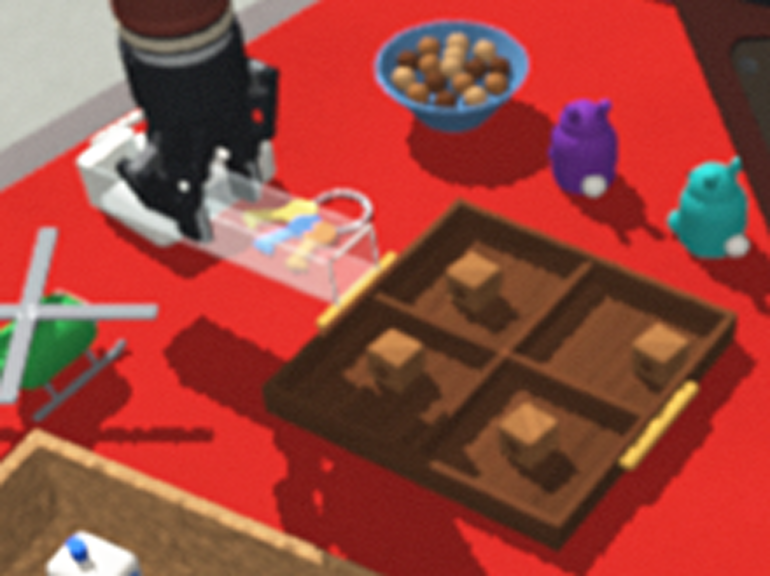

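>>> {"method": "carry_out", "body": {"rows": [0,0,-0.04,0,0.01,0.01,-0.07,0.005,0.04,0.025,-0.06,0.02,0.06,0.04,-0.03,0.02,0.073,0.046,0,0.02]}}

```text
clock: 47.93
position: [0.6611, 0.0196, 0.2123]
tool_rot: [178.6, -1.5, -87.6]
wrist_force: [0.4, -0.8, -0.6]
opening: 0.0434
```

>>> {"method": "carry_out", "body": {"rows": [0.076,0.042,0,0.02,0.078,0.039,0,0.02,0.08,0.035,0,0.02,0.081,0.032,0,0.02,0.082,0.029,0,0.02]}}

```text
clock: 48.35
position: [0.5819, -0.142, 0.2269]
tool_rot: [179.4, -1.8, -96.9]
wrist_force: [-0.3, -0.5, -1.8]
opening: 0.0434
```

```bash
python3 m.py .487 -.344 .18 -107.4
```

```text
clk 48.35 p [ 0.5819 -0.142   0.2269] rot [179.4  -1.8 -96.9] open 0.0434 | rows 6 per row [0.0876 0.029  0.0226] 0.0195 total [0.5257 0.1737 0.1357] 0.1171
```

>>> {"method": "carry_out", "body": {"rows": [0.083,0.029,0.005,0.02,0.083,0.028,0.008,0.02,0.083,0.027,0.01,0.02,0.08,0.026,0.01,0.02,0.07,0.025,0.01,0.02]}}

```text
clock: 48.77
position: [0.4934, -0.2967, 0.2221]
tool_rot: [-179.8, -2.1, -106.4]
wrist_force: [0.1, -0.4, -1.7]
opening: 0.0439
```

>>> {"method": "carry_out", "body": {"rows": [0.04,0.015,0.02,0.01,0.02,0.007,0.02,0,0,0,0.01,0,0,0,0,0]}}

```text
clock: 49.1
position: [0.4721, -0.3232, 0.2049]
tool_rot: [-179.7, -2.2, -107.8]
wrist_force: [-0.1, 0.2, -1.5]
opening: 0.0435
```

```bash
python3 m.py .487 -.344 .09 -107.4
python3 - <<'E'
from h import *
im,P=cloud("wrist"); cv2.imwrite("pics/w20.png",im)
E
```

```text
clk 49.1 p [ 0.4721 -0.3232  0.2049] rot [-179.7   -2.2 -107.8] open 0.0435 | rows 3 per row [ 0.0089 -0.0166  0.0962] -0.0016 total [ 0.0268 -0.0497  0.2887] -0.0049
```

View pics/w20.png

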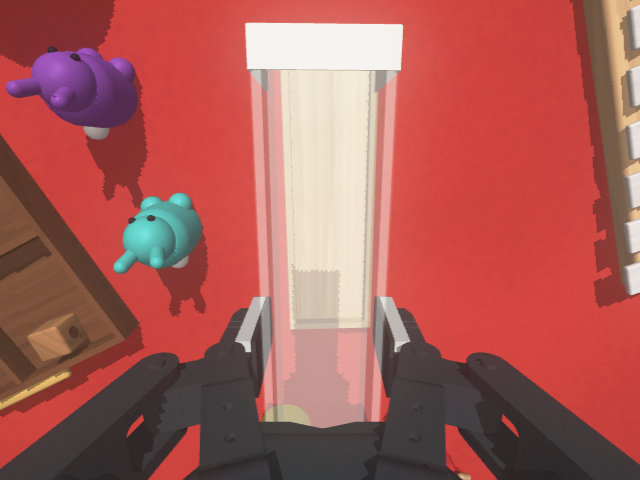

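Run:
```python
from h import *
im,P=cloud("scene");X,Y,Z=P[...,0],P[...,1],P[...,2]
b=(Z>.010)&(Z<.022)&(X>.33)&(X<.65)&(Y<-.24)&(Y>-.43)
n,l,st,_=cv2.connectedComponentsWithStats(b.astype(np.uint8))
i=1+np.argmax(st[1:,4]); q=P[b]
print(st[i],len(q),cv2.minAreaRect((q[:,:2]*1000).astype(np.float32)))
cv2.imwrite("pics/s21.png",cv2.resize(im[100:220,150:310],None,fx=4,fy=4))
```

```text
[179 149  98  50 775] 870 ((488.43121337890625, -343.01470947265625), (85.0552978515625, 248.91331481933594), 72.61430358886719)
```

View pics/s21.png

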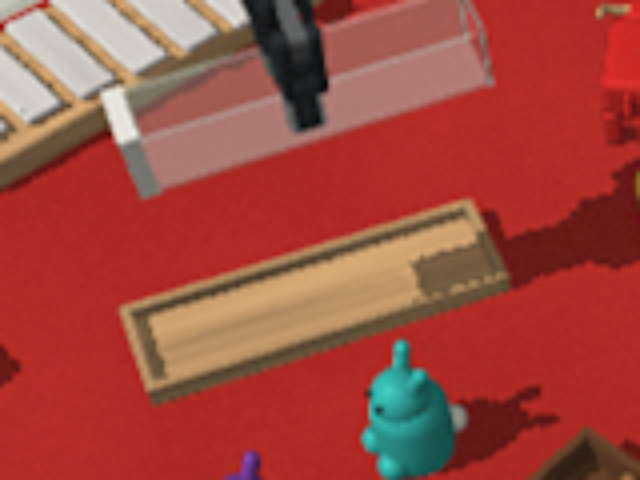

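>>> {"method": "carry_out", "body": {"rows": [0.006,-0.012,0.04,-0.001,0.006,-0.012,0.07,-0.001,0.006,-0.012,0.08,-0.001,0.004,-0.01,0.06,0,0,0,0.03,0]}}

```text
clock: 49.62
position: [0.4993, -0.3399, 0.1003]
tool_rot: [-178.5, -2.5, -106.9]
wrist_force: [-0.1, -1.0, -1.1]
opening: 0.0439
```

>>> {"method": "carry_out", "body": {"rows": [0,0,0,0,0,0,0,0]}}

```text
clock: 49.78
position: [0.4989, -0.3363, 0.0969]
tool_rot: [-178.9, -2.3, -106.6]
wrist_force: [-1.0, -0.4, -0.2]
opening: 0.0438
```

```bash
python3 m.py .489 -.3435 .065 -107.4
```

```text
clk 49.78 p [ 0.4989 -0.3363  0.0969] rot [-178.9   -2.3 -106.6] open 0.0438 | rows 1 per row [0.021  0.02   0.0803] 0.0083 total [0.021  0.02   0.0803] 0.0083
```

>>> {"method": "carry_out", "body": {"rows": [0.01,0.01,0.02,0.004,0.01,0.008,0.03,0.004,0.003,0.003,0.02,0,0,0,0.01,0,0,0,0,0]}}

```text
clock: 50.2
position: [0.4905, -0.3458, 0.068]
tool_rot: [-178.4, -2.5, -107.3]
wrist_force: [-0.6, -0.3, -1.1]
opening: 0.0441
```

```bash
python3 m.py .489 -.3435 .05 -107.4
```

```text
clk 50.2 p [ 0.4905 -0.3458  0.068 ] rot [-178.4   -2.5 -107.3] open 0.0441 | rows 1 per row [-0.0063  0.0065  0.0445] 0.0007 total [-0.0063  0.0065  0.0445] 0.0007
```

>>> {"method": "carry_out", "body": {"rows": [-0.004,0.004,0.015,0,-0.002,0.002,0.02,0,0,0,0.012,0,0,0,0,0]}}

```text
clock: 50.53
position: [0.4893, -0.3445, 0.0483]
tool_rot: [-178.3, -2.6, -107.4]
wrist_force: [-0.6, -0.2, -1.2]
opening: 0.0437
```

```bash
python3 m.py .489 -.3435 .04 -107.4
python3 - <<'E'
from h import *
im,P=cloud("wrist"); cv2.imwrite("pics/w22.png",im)
E
```

```text
clk 50.53 p [ 0.4893 -0.3445  0.0483] rot [-178.3   -2.6 -107.4] open 0.0437 | rows 1 per row [-0.0031  0.0022  0.0206] -0.0001 total [-0.0031  0.0022  0.0206] -0.0001
```

View pics/w22.png

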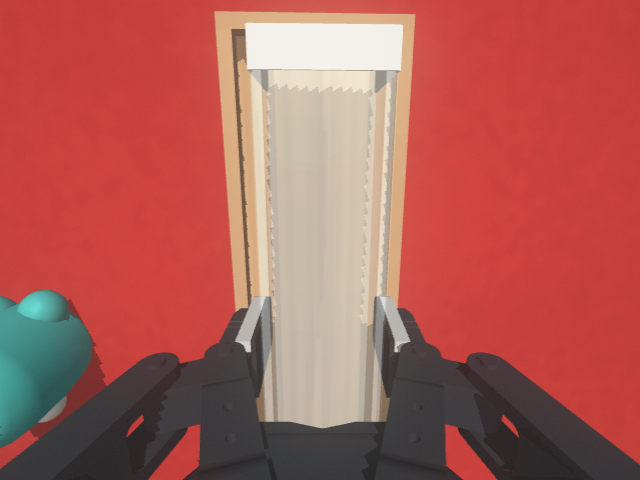

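>>> {"method": "carry_out", "body": {"rows": [-0.008,0.002,0.008,0,-0.004,0.001,0.008,0,0,0,0.006,0]}}

```text
clock: 50.83
position: [0.4908, -0.3402, 0.0398]
tool_rot: [-178.2, -2.6, -107.4]
wrist_force: [1.0, 0.3, -0.7]
opening: 0.0437
```

>>> {"method": "carry_out", "body": {"rows": [0,0,0.005,0,0,0,0.003,0]}}

```text
clock: 51.0
position: [0.4909, -0.3404, 0.0378]
tool_rot: [-178.3, -2.6, -107.4]
wrist_force: [-5.5, 2.9, 15.3]
opening: 0.0435
```

```bash
python3 m.py .489 -.3415 .038 -107.4
```

```text
clk 51.0 p [ 0.4909 -0.3404  0.0378] rot [-178.3   -2.6 -107.4] open 0.0435 | rows 1 per row [ 0.0042  0.0036 -0.0005] 0.0 total [ 0.0042  0.0036 -0.0005] 0.0
```

Contact with the floor of the rest (15 N); release and rise.

>>> {"method": "carry_out", "body": {"rows": [0,0,-0.002,0,0,0,0,0,0,0,0,0,0,0,0,0], "gripper": -0.6}}

```text
clock: 51.33
position: [0.4923, -0.3415, 0.0402]
tool_rot: [-178.1, -2.7, -107.4]
wrist_force: [0.1, 0.5, -0.4]
opening: 0.0686
```

>>> {"method": "carry_out", "body": {"rows": [0,0,-0.02,0,0,0,-0.05,0,0,0,-0.08,0,0,0,-0.09,0,0,0,-0.09,0]}}

```text
clock: 51.75
position: [0.4836, -0.329, 0.1659]
tool_rot: [-179.3, -2.2, -107.4]
wrist_force: [0.1, 0.0, -0.6]
opening: 0.0681
```

>>> {"method": "carry_out", "body": {"rows": [0.05,0,-0.05,0,0.06,0,-0.03,0,0.05,0,0,0,0.03,0,0,0,0,0,0,0]}}

```text
clock: 52.17
position: [0.4658, -0.4055, 0.2192]
tool_rot: [-178.1, -2.8, -107.2]
wrist_force: [-0.3, 0.2, -0.5]
opening: 0.0679
```

Run:
```python
from h import *
im,P=cloud("scene"); cv2.imwrite("pics/s23.png",im)
X,Y,Z=P[...,0],P[...,1],P[...,2]
for z0,z1,n in((.012,.019,'rest'),(.046,.055,'tube')):
    q=P[(Z>z0)&(Z<z1)&(X>.33)&(X<.65)&(Y<-.26)&(Y>-.43)]
    print(n,len(q),cv2.minAreaRect((q[:,:2]*1000).astype(np.float32)))
b=(X>.42)&(X<.64)&(Y>-.10)&(Y<.12)&(Z>.0325)&(Z<.06)
n,l,st,_=cv2.connectedComponentsWithStats(cv2.morphologyEx(b.astype(np.uint8),cv2.MORPH_OPEN,np.ones((3,3))))
th=np.radians(8.3);A=np.array([[np.cos(th),np.sin(th)],[-np.sin(th),np.cos(th)]])
for i in range(1,n):
    if st[i,4]>25:
        q=P[l==i]; c=np.array(cv2.minAreaRect((q[:,:2]*1000).astype(np.float32))[0]); print(st[i,4],c,'tray',A@(c-[526,9]),np.median(q[:,2]),q[:,2].max())
im,P=cloud("side"); cv2.imwrite("pics/sd23.png",im)
```

```text
rest 498 ((488.5292663574219, -342.17620849609375), (82.75183868408203, 249.57643127441406), 72.15514373779297)
tube 1125 ((489.4570617675781, -340.48236083984375), (49.4818115234375, 216.59454345703125), 72.916259765625)
120 [446.89303589 -61.69906616] tray [-88.48422969 -58.53896842] 0.03712608304425613 0.0408618748998274
147 [464.92175293  55.39524078] tray [-53.74105992  54.72631096] 0.03720416212168065 0.040891410851576215
157 [594.34661865 -33.08741379] tray [ 61.55516259 -51.51283956] 0.03728050973043229 0.040466993028196674
159 [580.0914917   60.96981812] tray [61.02709152 43.61703303] 0.03698205447935721 0.04161725720074061
```

View pics/s23.png

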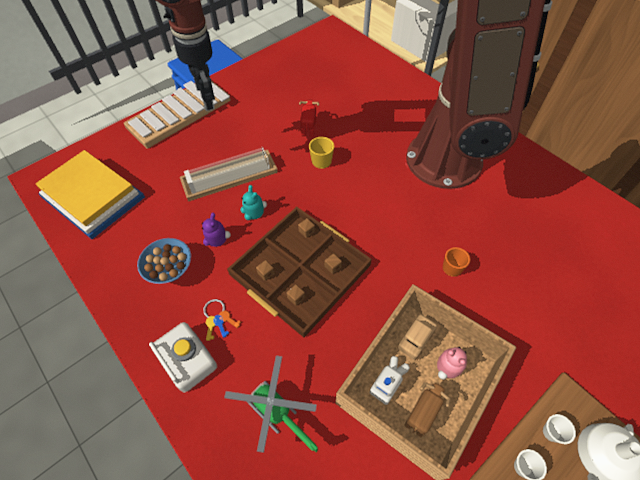

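View pics/sd23.png

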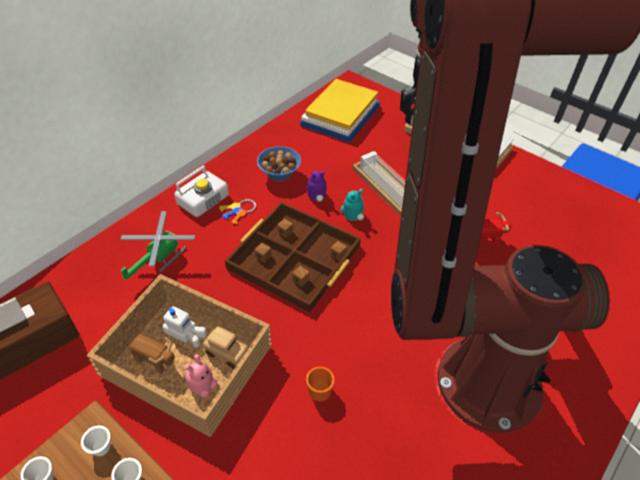

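```bash
python3 -c "
from bench import job_done
print(job_done())"
```

```text
the job is handed in; nothing more can be done
None
```

The job is done and handed in at about 52 s. All four toys are in the basket, the four beads lie one per compartment, and the empty tube is back in its rest, released.

**Last checks:**
- The bead tops measure about 37 mm high, so all four sit flat on the tray floor.
- The tube lies within 2 mm and 1° of the rest's centre line.
- The bystanders look unmoved in both the scene and side pictures.

**What did not go cleanly:**
- **Two beads in one compartment:** my second shake let two beads go, and one flew into the −x, −y compartment, which already held one. I parked the tube on the bench with the last bead still in it and moved the extra bead by gripper to the −x, +y compartment. Then I picked the tube up again, shook the last bead into the +x, +y one, and laid the tube in its rest. So one bead was moved by hand rather than shaken into place, and the tube was set down once before the end.
- **Contact with the basket:** while I was putting the rabbit in, the gripper's finger linkage hit the basket wall. The wrist force briefly read about 59 N (−28 N in y, 52 N in z). It was gone at the next reading, but it may count against the 40 N limit on pressing with the gripper's body.

The tube was gripped at 28 N throughout.

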